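# Fetch the drill battery from behind the cans and put it on charge

## Robot

A 6-joint arm with a two-finger parallel gripper is mounted at the origin on the work surface. World frame = base frame: x ahead of the robot, y to its left, z up, the work surface at z = 0. Lengths are in m, angles in rad, forces in N, time in s.
With the tool pointing down it reaches from about 0.25 to 0.775 m from the base axis. Payload 4 kg.
Tool frame: the origin (TCP) lies between the finger pads; the fingertips stand 14 mm ahead of it and the grasp point (between the pads) lies 5 mm behind it (robot.nose_length is the distance from the TCP to the fingertips, in m); z points along the fingers, y is the direction in which the jaws open and shut (so a half turn about z gives the same grasp; the last joint's range is limited). The gripper opens to 94 mm and grips with 3 to 60 N. Pads are 16 mm wide; open, the fingers measure 119 mm over their backs; the gripper's body (75 mm by 177 mm) begins 78 mm behind the grasp point.
Start: joints at [-1.41, 0.087, 1.371, -0, 1.684, -0.103], TCP at [0.143, -0.531, 0.22] pointing down, gripper open.
Joint ranges: [-3.1, 3.1], [-0.76, 2.03], [0.27, 2.55], [-1.08, 4.22], [0.17, 2.65], [-2.57, 2.57]. Speed limits (rad/s): [2.79, 2.79, 3.14, 3.14, 3.14, 3.14].

## Interface

Orientations are given as [roll, pitch, yaw] about the fixed x, y, z axes, in that order (R = Rz(yaw) Ry(pitch) Rx(roll)).
In Python, from bench import robot, eyes, finder gives the robot as it stands.
- The arm moves only by the tool play_rows, never from a script. Its argument "rows" is a list of rows, each an object with "linear": the shift along the tool's x, y, z in cm, a list of three; "spin": the turn about the tool's z in degrees. A call has 1 to 12 rows; each row shifts and turns the commanded pose from where the row before left it, along the tool's axes as they then stand; what a row does not reach is not made up. A row lasts 1/12 s, in which the tool goes at most 41.7 mm and 7.16 degrees, less where a joint would pass 70% of its speed; a pose out of reach is approached as far as the arm can. A call with a gripper value outside its range is refused whole. "claw" is the finger opening in cm, from 0 to 9.4, set as the call begins (left out, the last holds). The fingers move at their own pace and stop on an object; the grip force is fixed at half the most. Time passes only in rows, so rows that do not move let the fingers close. It gives the time, the measured TCP pose, the force and the opening at its end, in the units of the state.
- robot.get_obs(): the state, without advancing time (a new reading comes with each control period).
- eyes.snapshot(name): name is "side" or "top" or "wrist"; returns a dict with "frame" (400x640x3 uint8, red, green, blue), "fx", "fy", "cx", "cy" (pixels), "rvec" (rotation vector, rad) and "tvec" (3), from world to camera coordinates, as OpenCV has them; the wrist camera has in their place "mount" (4x4, takes a point from camera to tool coordinates, whose origin is the TCP and whose axes are the flange's). Camera axes: x right, y down, z forward; pixel columns grow to the right and rows downward; lengths in m; the calibration is good to about 2 mm. A picture is of the moment at which its call begins: read the wrist's pose just before it. There is no depth.
- robot.close_job(): hands the job in, once; it reports no verdict.
Trained networks look in a picture, given as the dict that the camera call returned (one of the last four; its "shot" number tells which), for a name from the list of things; names that differ only in an ending like _2 or _b are one class to them, and where a whole thing is asked for, a point or a joint stands for the part that bears it (a point fixed in the world has none). Each returns a list of dicts, best first, with "conf" (0 to 1); they miss things now and then, are a little off and sometimes report something else, mostly with a low value. They report only what shows in the picture. A call takes as long as a camera call.
- finder.silhouettes(picture, name): "pixels" (400x640 bool, what is visible of it) and "box" ([centre column, centre row, width, height] in pixels, round what is visible of it).
The state is a dict: "time": time; "joint_positions": joint angles; "qvel": joint speeds; "joint_torque": joint torques, N m; "tool_pos": TCP position; "ee_rot": TCP orientation; "wrist_force": force on the tool from outside, world axes, zero at the start; "wrist_torque": the same for the moment, N m; "width": finger opening in m.
Only numpy, scipy, OpenCV 4.12 (cv2) and the standard library are available. Lean on these libraries where they do the work, as an engineer would, in place of code of your own. Each camera call takes 0.05 s, during which the arm holds its last target. There are 200 camera calls.

## Task

The drill battery sits in the grey shelf tray, hemmed in by the spray can, the oil bottle and the square tin. First stand all three on the black rubber mat, leaving the battery alone until they are there; then lift the battery out and seat it flat in the charger's cradle, and only then stand each of the three back upright on the very spot in the tray where it stood at the start. Knock none of the three over, and do not shift the bearing and the cardboard box that lie in the tray's front corners.

Things in the scene. Friction and masses are not known exactly. Their poses are not given: they have to be found in the camera images.
- spray_can: Tall round bare-aluminium spray can with a narrower grey cap: body 52 mm in diameter and straight up to 120 mm, whole height 150 mm; loose, about 0.25 kg. Stands upright; origin at the centre of its underside, z up along it. Stands in one of the three spots round the battery; that starting spot is where it must return.
- oil_bottle: Round white squeeze bottle with a small grey cone nozzle: body 54 mm in diameter and straight up to 85 mm, whole height 120 mm; loose, about 0.2 kg. Stands upright; origin at the centre of its underside, z up along it. Its starting spot is where it must return.
- square_tin: Square plain steel tin, 50 x 50 mm and 110 mm tall, with a low round black screw cap (26 mm in diameter) up to 122 mm; loose, about 0.3 kg. Stands upright; origin at the centre of its underside, z up, x and y square to its faces. Its starting spot is where it must return; its yaw there does not matter.
- battery: Drill battery pack, a low block with black lower half and grey upper half, 70 mm long (its x), 46 mm wide (its y), 42 mm high (two ribs on top reach 44 mm); loose, about 0.35 kg. Origin at the centre of its underside. Lies about at the shelf tray's origin, long way front to back.
- shelf_tray: Fixed grey sheet-steel tray, open at the front, floor top 4 mm above the bench. Origin on the bench under the battery; x points to the back, y to the left. Floor from 105 mm in front to 92 mm behind, 153 mm to each side; walls 45 mm high at back and sides. The three tall things stand, in any order, 62 mm left, 62 mm right and 72 mm in front of the origin.
- mat: Fixed flat black rubber mat, 260 mm (its x) by 130 mm (its y), 4 mm thick, on the bench to one side of the shelf tray. Origin at the centre of its underside, on the bench. The side area where the three tall things wait; it has room for them in a row along its length, 85 mm apart.
- charger: Fixed grey charger, 116 (x) by 92 mm (y), on the bench, across the tray from the mat. Its top, 40 mm above the bench, is the cradle's black floor, 84 (x) by 60 mm (y) inside a lip 8 mm high; on the long sides the lip is only at the corners, 58 mm free between. Battery lies lengthwise along x, either way round. Origin: centre of its underside; the seated battery's origin is 40 mm above it.
- bearing: Loose plain steel ball-bearing ring, 58 mm in diameter, 18 mm high, lying flat in the tray's front left corner. Origin at the centre of its underside. A bystander.
- screw_box: Loose small cardboard box, 45 x 40 x 30 mm high, in the tray's front right corner. Origin at the centre of its underside. A bystander.

How it is judged:
On the way, in this order (a step that is already met when the one before it is completed fails the run):
1. spray can, oil bottle and square tin all stand released on the mat, the battery not yet moved (x of spray_can in the frame of mat between -0.13 and 0.13 m and y of spray_can in the frame of mat between -0.065 and 0.065 m and height (world z) of each of spray_can, oil_bottle, square_tin below 0.012 m and angle between each of spray_can, oil_bottle, square_tin's own z axis and vertical below 0.1 rad and contact force between each of spray_can, oil_bottle, square_tin and the fingers below 0.05 N and x of oil_bottle in the frame of mat between -0.13 and 0.13 m and y of oil_bottle in the frame of mat between -0.065 and 0.065 m and x of square_tin in the frame of mat between -0.13 and 0.13 m and y of square_tin in the frame of mat between -0.065 and 0.065 m and distance of battery from where it was at the start of the episode below 0.02 m), for 0.2 s.
2. the battery lies seated and released in the charger's cradle while the three still stand on the mat (x of battery in the frame of charger between -0.012 and 0.012 m and y of battery in the frame of charger between -0.012 and 0.012 m and z of battery in the frame of charger between 0.036 and 0.044 m and angle between each of battery, spray_can, oil_bottle, square_tin's own z axis and vertical below 0.1 rad and angle between the x axis of battery and the x axis of charger, either way round below 0.3 rad and contact force between each of battery, spray_can, oil_bottle, square_tin and the fingers below 0.05 N and x of spray_can in the frame of mat between -0.13 and 0.13 m and y of spray_can in the frame of mat between -0.065 and 0.065 m and height (world z) of each of spray_can, oil_bottle, square_tin below 0.012 m and x of oil_bottle in the frame of mat between -0.13 and 0.13 m and y of oil_bottle in the frame of mat between -0.065 and 0.065 m and x of square_tin in the frame of mat between -0.13 and 0.13 m and y of square_tin in the frame of mat between -0.065 and 0.065 m), for 0.2 s.
At the end, for the whole second after the job is handed in: Battery flat in the charger's cradle (origin within 12 mm in x and y, 36 to 44 mm above the charger's, long axis within 0.3 rad); can, bottle and tin upright (0.1 rad), each within 15 mm of where it stood at the start; all released and at rest (x of battery in the frame of charger between -0.012 and 0.012 m and y of battery in the frame of charger between -0.012 and 0.012 m and z of battery in the frame of charger between 0.036 and 0.044 m and angle between each of battery, spray_can, oil_bottle, square_tin's own z axis and vertical below 0.1 rad and angle between the x axis of battery and the x axis of charger, either way round below 0.3 rad and contact force between each of battery, spray_can, oil_bottle, square_tin and the fingers below 0.05 N and distance of each of spray_can, oil_bottle, square_tin from where it was at the start of the episode below 0.015 m and linear speed of each of spray_can, oil_bottle, square_tin, battery below 0.02 m/s); the robot touches nothing.
It fails at once if spray can knocked over (angle between spray_can's own z axis and vertical above 0.6 rad).
It fails at once if oil bottle knocked over (angle between oil_bottle's own z axis and vertical above 0.6 rad).
It fails at once if square tin knocked over (angle between square_tin's own z axis and vertical above 0.6 rad).
It fails at once if bearing shifted by more than 20 mm (distance of bearing from where it was at the start of the episode above 0.02 m).
It fails at once if screw box shifted by more than 20 mm (distance of screw_box from where it was at the start of the episode above 0.02 m).
It also fails if it takes over 144 s, if anything falls off the work surface, if the arm or the gripper's body presses on something with over 40 N, if the wrist force passes 120 N, or if a joint passes its speed limit or range.

## Working session

There is one attempt and no reset: what is moved stays moved. The work goes in short steps, Python scripts to look and compute and a tool call to move; the robot and the scene stay as the last step left them, time stands still between calls to the robot, and variables do not carry over. Pictures are saved under pics/ and viewed, about 12 in all and at most 16, crops included, and the job is handed in when it is done.

Besides the shell and the picture viewer there is one more tool, called after "Request:" in YAML: its name, and indented under it one key for each argument. play_rows: Moves the arm, as the interface text tells. Its arguments: {"type":"object","properties":{"rows":{"type":"array"},"claw":{"type":"number"}},"required":["rows"]}

```bash
mkdir -p pics; ls; cat > h.py <<'E'
import numpy as np, cv2
from bench import robot, eyes, finder
def cam(s):
    R=cv2.Rodrigues(np.array(s["rvec"],float))[0]; return R,np.array(s["tvec"],float).ravel()
def ray(s,u,v,z):
    R,t=cam(s); d=R.T@np.array([(u-s["cx"])/s["fx"],(v-s["cy"])/s["fy"],1]); c=-R.T@t
    return c+d*(z-c[2])/d[2]
def proj(s,p):
    R,t=cam(s); q=R@np.array(p,float)+t; return np.array([s["fx"]*q[0]/q[2]+s["cx"],s["fy"]*q[1]/q[2]+s["cy"]])
def save(s,n): cv2.imwrite("pics/"+n,s["frame"][:,:,::-1])
E
python3 - <<'E'
from h import *
o=robot.get_obs(); print({k:np.round(v,3) for k,v in o.items()})
for n in ("top","side"):
    s=eyes.snapshot(n); save(s,n+"0.png")
    R,t=cam(s); print(n,s["fx"],"pos",-R.T@t)
    for k in ("spray_can","oil_bottle","square_tin","battery","shelf_tray","mat","charger","bearing","screw_box"):
        f=finder.silhouettes(s,k)
        print(k,[(round(x["conf"],2),np.round(x["box"],1).tolist(), np.round(ray(s,*x["box"][:2],0.004),3).tolist()) for x in f[:2]])
E
```

```text
pics
{'time': np.float64(0.0), 'joint_positions': array([-1.41 ,  0.088,  1.372, -0.   ,  1.684, -0.103]), 'qvel': array([-0.001, -0.001,  0.   ,  0.001,  0.001,  0.001]), 'joint_torque': array([ 2.0000e-03, -3.4017e+01, -3.0242e+01,  7.2000e-02,  3.3000e-02,
       -0.0000e+00]), 'tool_pos': array([ 0.143, -0.53 ,  0.218]), 'ee_rot': array([-3.139, -0.   ,  0.264]), 'wrist_force': array([0.242, 0.107, 1.146]), 'wrist_torque': array([-0.001, -0.003,  0.002]), 'width': np.float64(0.094)}
top 369.60613067465874 pos [ 0.44449988 -0.00940999  0.93514474]
spray_can [(0.83, [311.3, 202.6, 21.8, 30.9], [0.544, 0.019, 0.004])]
oil_bottle [(0.65, [282.2, 173.4, 27.4, 26.2], [0.618, 0.095, 0.004]), (0.57, [334.4, 173.1, 24.9, 24.7], [0.621, -0.039, 0.004])]
square_tin [(0.64, [281.6, 172.9, 24.5, 25.3], [0.62, 0.096, 0.004])]
battery [(0.77, [311.3, 177.1, 23.4, 31.9], [0.61, 0.02, 0.004]), (0.16, [186.7, 228.7, 50.3, 52.4], [0.474, 0.331, 0.004])]
shelf_tray [(0.66, [309.0, 179.2, 128.3, 88.0], [0.604, 0.026, 0.004])]
mat [(0.97, [446.4, 216.4, 56.2, 103.6], [0.514, -0.322, 0.004])]
charger [
[... 418 characters left out ...]
], [0.573, -0.076, 0.004])]
oil_bottle [(0.85, [307.6, 195.4, 19.8, 42.8], [0.645, -0.104, 0.004])]
square_tin [(0.59, [292.2, 224.0, 28.0, 48.8], [0.632, 0.032, 0.004])]
battery [(0.78, [311.0, 220.4, 10.0, 25.5], [0.591, 0.001, 0.004]), (0.15, [328.3, 203.8, 19.4, 57.4], [0.575, -0.085, 0.004])]
shelf_tray [(0.62, [300.4, 224.3, 110.1, 93.0], [0.611, 0.026, 0.004])]
mat [(0.73, [369.0, 167.4, 97.7, 34.9], [0.525, -0.313, 0.004])]
charger [(0.84, [299.9, 324.3, 77.3, 68.8], [0.481, 0.321, 0.004]), (0.48, [299.3, 225.1, 109.0, 93.9], [0.612, 0.03, 0.004])]
bearing [(0.61, [307.7, 250.2, 25.8, 13.9], [0.553, 0.112, 0.004])]
screw_box [(0.67, [341.6, 199.1, 8.3, 13.8], [0.548, -0.119, 0.004])]
```

```bash
python3 -c "
import cv2
a=cv2.imread('pics/top0.png')[100:300,140:500]; b=cv2.imread('pics/side0.png')[130:370,200:460]
cv2.imwrite('pics/c_top0.png',cv2.resize(a,None,fx=2.2,fy=2.2,interpolation=cv2.INTER_CUBIC));cv2.imwrite('pics/c_side0.png',cv2.resize(b,None,fx=2.5,fy=2.5,interpolation=cv2.INTER_CUBIC))"
```

```text
(no output)
```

View pics/c_top0.png

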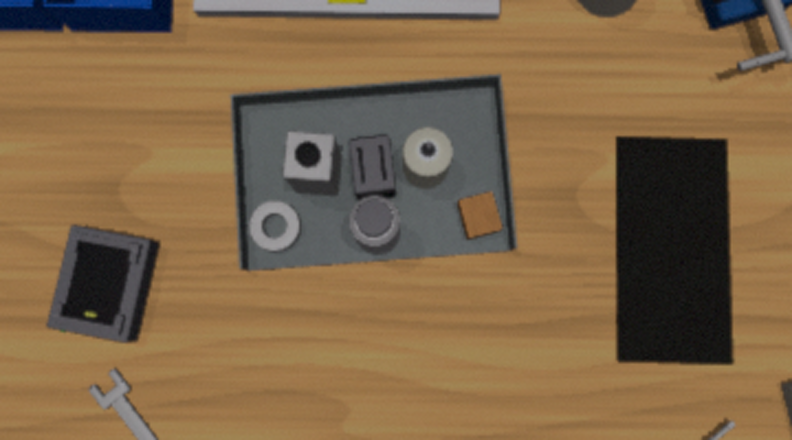

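View pics/c_side0.png

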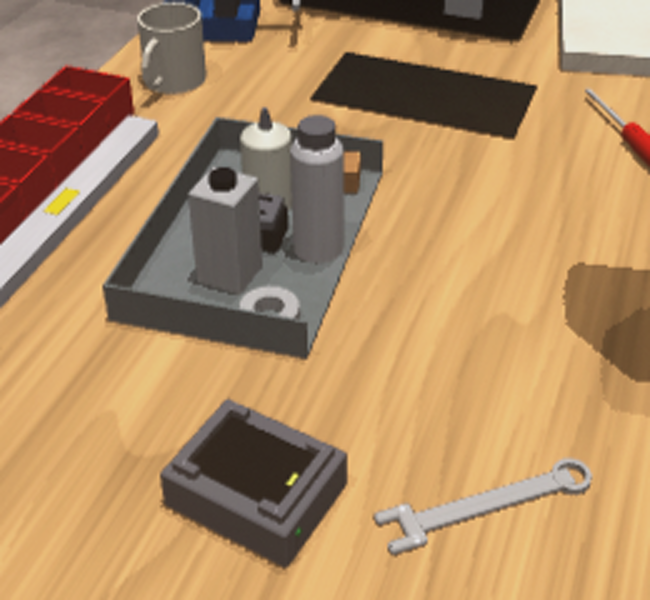

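The views show the tin on the left, the bottle on the right and the can in front of the battery. The mat is to the right (−y) and the charger to the left (+y). Next I fit the models to the silhouettes.

```bash
cat > fit.py <<'E'
from h import *
from scipy.optimize import minimize
def circ(r,zs): 
    a=np.linspace(0,2*np.pi,24,endpoint=False); return [np.array([[r*np.cos(t),r*np.sin(t),z] for t in a for z in zz]) for r,zz in [(r,zs)]][0]
def box(x0,x1,y0,y1,z0,z1): return np.array([[x,y,z] for x in(x0,x1) for y in(y0,y1) for z in(z0,z1)])
M={"spray_can":[circ(.026,(0,.12)),circ(.018,(.12,.15))],
"oil_bottle":[circ(.027,(0,.085)),np.vstack([circ(.022,(.093,)),circ(.004,(.12,))])],
"square_tin":[box(-.025,.025,-.025,.025,0,.11),circ(.013,(.11,.122))],
"battery":[box(-.035,.035,-.023,.023,0,.042)],
"shelf_tray":[box(-.105,.092,-.153,.153,0,.004),box(-.105,.092,-.154,-.153,0,.045),box(-.105,.092,.153,.154,0,.045),box(.092,.093,-.153,.153,0,.045)],
"mat":[box(-.13,.13,-.065,.065,0,.004)],
"charger":[box(-.058,.058,-.046,.046,0,.048)],
"bearing":[circ(.029,(0,.018))],"screw_box":[box(-.0225,.0225,-.02,.02,0,.03)]}
S=4
def mask(s,name,p,z):
    m=np.zeros((400*S//2,640*S//2),np.uint8); c,sn=np.cos(p[2]),np.sin(p[2])
    for part in M[name]:
        w=part@np.array([[c,sn,0],[-sn,c,0],[0,0,1]])+[p[0],p[1],z]
        q=np.array([proj(s,x) for x in w]); q=((q+.5)*2)
        cv2.fillConvexPoly(m,cv2.convexHull(np.round(q*16).astype(np.int32)),1,shift=4)
    return m
def fit(shots,name,p0,z,fixyaw=False):
    """shots: [(snapshot, pixels)]"""
    T=[(s,cv2.resize(px.astype(np.uint8),None,fx=2,fy=2,interpolation=cv2.INTER_NEAREST)) for s,px in shots]
    def cost(v):
        p=np.array(p0,float); p[:len(v)]+=np.array(v)*np.array([.01,.01,.1])[:len(v)]
        return sum(1-(m&t).sum()/max(1,(m|t).sum()) for s,t in T for m in [mask(s,name,p,z)])/len(T)
    n=2 if fixyaw else 3
    best=min((minimize(cost,v,method="Nelder-Mead",options=dict(initial_simplex=np.vstack([v]+[v+e for e in np.eye(n)*k]),xatol=.01,fatol=1e-4)) for v in [np.zeros(n)] for k in(1,-1)),key=lambda r:r.fun)
    p=np.array(p0,float); p[:n]+=best.x*np.array([.01,.01,.1])[:n]
    return p,1-best.fun
E
python3 - <<'E'
from fit import *
G={"spray_can":(.53,.02,.08),"oil_bottle":(.6,-.04,.08),"square_tin":(.6,.085,.08),"battery":(.605,.025,.08),"shelf_tray":(.605,.025,.075),"mat":(.514,-.32,.01),"charger":(.473,.325,-.25),"bearing":(.537,.13,0),"screw_box":(.55,-.1,.1)}
Z={"mat":0,"charger":0,"shelf_tray":0}
shots={n:eyes.snapshot(n) for n in("top","side")}
for k,g in G.items():
    L=[]
    for n,s in shots.items():
        c=proj(s,(g[0],g[1],.03)); 
        f=[x for x in finder.silhouettes(s,k) if np.hypot(*(np.array(x["box"][:2])-c))<30]
        if f: L.append((s,f[0]["pixels"]))
        p,i=fit(L[-1:],k,g,Z.get(k,.004),"can" in k or "bot" in k) if f else (0,0)
        print(k,n,np.round(p,4),round(i,3))
    if L:
        p,i=fit(L,k,g,Z.get(k,.004),"can" in k or "bot" in k); print("   both",np.round(p,4),round(i,3))
E
```

```text
spray_can top [0.5384 0.0195 0.08  ] 0.954
spray_can side [0.5406 0.0173 0.08  ] 0.955
   both [0.5393 0.0195 0.08  ] 0.942
oil_bottle top [ 0.6156 -0.0335  0.08  ] 0.96
oil_bottle side [ 0.6243 -0.0477  0.08  ] 0.665
   both [ 0.6167 -0.0343  0.08  ] 0.801
square_tin top [ 0.6057  0.0876 -0.0428] 0.924
square_tin side [0.609  0.0866 0.1132] 0.941
   both [0.6075 0.0875 0.0213] 0.914
battery top [0.6077 0.0253 0.1293] 0.851
battery side [0.5926 0.02   0.4222] 0.325
   both [0.6077 0.0252 0.1463] 0.578
shelf_tray top [0.6096 0.0255 0.0929] 0.682
shelf_tray side [0.612  0.0256 0.0914] 0.528
   both [0.611  0.026  0.0942] 0.603
mat top [ 0.5252 -0.3198 -0.0181] 0.978
mat side 0 0
   both [ 0.5252 -0.3198 -0.0181] 0.978
charger top [ 0.4738  0.3236 -0.1752] 0.923
charger side [ 0.4759  0.3251 -0.1881] 0.895
   both [ 0.4739  0.3248 -0.1763] 0.905
bearing top [ 0.5427  0.1362 -0.0584] 0.861
bearing side [ 0.5506  0.1189 -0.0077] 0.558
   both [ 0.5431  0.1346 -0.0562] 0.68
screw_box top [ 0.5567 -0.0968  0.2763] 0.944
screw_box side [ 0.5452 -0.101   0.3347] 0.322
   both [ 0.5568 -0.0966  0.3089] 0.629
```

Request:
play_rows:
  rows:
    - {"linear": [0, 0, 0], "spin": 5}
    - {"linear": [0, 0, 0], "spin": 5}
    - {"linear": [2.465, -2.852, 0], "spin": 0}
    - {"linear": [2.465, -2.852, 0], "spin": 0}
    - {"linear": [2.465, -2.852, 0], "spin": 0}
    - {"linear": [2.465, -2.852, 0], "spin": 0}
    - {"linear": [2.465, -2.852, 0], "spin": 0}
    - {"linear": [2.465, -2.852, 0], "spin": 0}
    - {"linear": [2.465, -2.852, 0], "spin": 0}
    - {"linear": [2.465, -2.852, 0], "spin": 0}
    - {"linear": [2.465, -2.852, 0], "spin": 0}
    - {"linear": [2.465, -2.852, 0], "spin": 0}
  claw: 8

```text
time: 3.0
tool_pos: [0.3642, -0.2233, 0.2198]
ee_rot: [3.141, -0.001, 0.089]
wrist_force: [1.1, 0.0, 0.6]
width: 0.0801
```

Request:
play_rows:
  rows:
    - {"linear": [2.465, -2.852, 0], "spin": 0}
    - {"linear": [2.465, -2.852, 0], "spin": 0}
    - {"linear": [2.465, -2.852, 0], "spin": 0}
    - {"linear": [2.465, -2.852, 0], "spin": 0}
    - {"linear": [2.465, -2.852, 0], "spin": 0}
    - {"linear": [2.465, -2.852, 0], "spin": 0}
    - {"linear": [2.465, -2.852, 0], "spin": 0}
    - {"linear": [2.465, -2.852, 0], "spin": 0}
    - {"linear": [0, 0, 0], "spin": 0}
    - {"linear": [0, 0, 0], "spin": 0}

```text
time: 3.83
tool_pos: [0.5399, 0.0213, 0.2188]
ee_rot: [3.141, 0.001, 0.093]
wrist_force: [-0.2, -0.1, -0.4]
width: 0.0802
```

```bash
cat > d.py <<'E'
import sys
from h import *
def delta(t,yaw=None):
    o=robot.get_obs(); y=o["ee_rot"][2]; d=np.array(t)-o["tool_pos"]; yw=y if yaw is None else yaw
    c,s=np.cos(yw),np.sin(yw); return np.round([100*(d[0]*c+d[1]*s),100*(d[0]*s-d[1]*c),-100*d[2]],2),round(np.degrees(y-yw),2)
E
python3 - <<'E'
from h import *
o=robot.get_obs(); print(o["time"],o["tool_pos"],o["ee_rot"],o["joint_positions"])
s=eyes.snapshot("wrist"); save(s,"w1.png"); print(s["fx"],s["cx"],s["cy"],np.round(s["mount"],3))
E
```

```text
3.8333 [0.53992644 0.02134086 0.21876933] [3.14144240e+00 1.47644460e-03 9.26830298e-02] [-6.51965087e-02  6.69429178e-02  1.39378678e+00 -3.82896370e-04
  1.68229740e+00  1.41287435e+00]
321.2473894396424 318.95577022668874 200.11959519951827 [[-0.    -0.971 -0.24   0.07 ]
 [ 1.     0.    -0.001  0.001]
 [ 0.001 -0.24   0.971 -0.165]
 [ 0.     0.     0.     1.   ]]
```

View pics/w1.png

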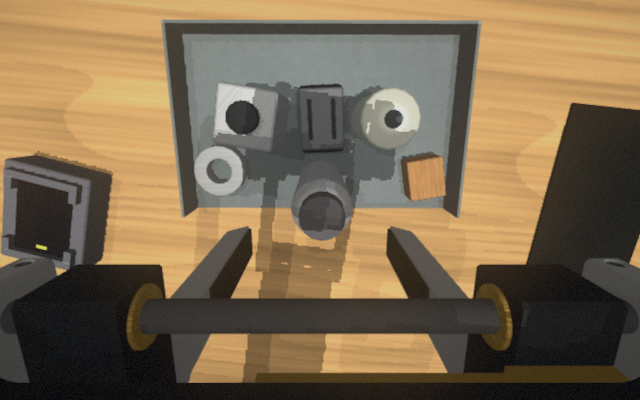

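The wrist view shows the can cap at (322,216), the tin cap at (242,117), the nozzle at (394,119) and the battery at about (321,118). I check these against the model fits.

```bash
cat >> d.py <<'E'
from scipy.spatial.transform import Rotation as Ro
def wray(s,o,u,v,z):
    T=np.eye(4); T[:3,:3]=Ro.from_euler("xyz",o["ee_rot"]).as_matrix(); T[:3,3]=o["tool_pos"]; T=T@np.array(s["mount"])
    d=T[:3,:3]@[(u-s["cx"])/s["fx"],(v-s["cy"])/s["fy"],1]; c=T[:3,3]; return c+d*(z-c[2])/d[2]
def wsnap(n=None):
    o=robot.get_obs(); s=eyes.snapshot("wrist")
    R=(lambda T:T)(None)
    T=np.eye(4); T[:3,:3]=Ro.from_euler("xyz",o["ee_rot"]).as_matrix(); T[:3,3]=o["tool_pos"]; T=np.linalg.inv(T@np.array(s["mount"]))
    s["rvec"]=cv2.Rodrigues(T[:3,:3])[0].ravel(); s["tvec"]=T[:3,3]
    if n: save(s,n)
    return o,s
E
sed -i '/lambda T:T/d' d.py
python3 - <<'E'
from d import *
o,s=wsnap()
for n,u,v,z in [("can",322,216,.154),("tin",242,117,.126),("bottle",394,119,.124),("batt",321.5,118,.046),("chlip",43,219,.045)]: print(n,np.round(ray(s,u,v,z),4))
print(delta([.5393,.0195,.091],.092))
E
```

```text
can [0.5402 0.0173 0.154 ]
tin [0.6061 0.0857 0.126 ]
bottle [ 0.6154 -0.0326  0.124 ]
batt [0.6116 0.0235 0.046 ]
chlip [0.4764 0.3195 0.045 ]
(array([ 1.000e-02, -1.000e-02,  1.283e+01]), np.float64(-0.17))
```

Request:
play_rows:
  rows:
    - {"linear": [0, 0, 2.4], "spin": 0}
    - {"linear": [0, 0, 2.4], "spin": 0}
    - {"linear": [0, 0, 2.4], "spin": 0}
    - {"linear": [0, 0, 2.4], "spin": 0}
    - {"linear": [0, 0, 1.6], "spin": 0}
    - {"linear": [0, 0, 1.0], "spin": 0}
    - {"linear": [0, 0, 0.6], "spin": 0}
    - {"linear": [0, 0, 0], "spin": 0}
    - {"linear": [0, 0, 0], "spin": 0}

```text
time: 4.68
tool_pos: [0.54, 0.0193, 0.0924]
ee_rot: [3.141, -0.001, 0.088]
wrist_force: [-0.8, 0.1, 0.6]
width: 0.0802
```

Request:
play_rows:
  rows:
    - {"linear": [0, 0, 0], "spin": 0}
    - {"linear": [0, 0, 0], "spin": 0}
    - {"linear": [0, 0, 0], "spin": 0}
    - {"linear": [0, 0, 0], "spin": 0}
    - {"linear": [0, 0, 0], "spin": 0}
    - {"linear": [0, 0, 0], "spin": 0}
    - {"linear": [0, 0, 0], "spin": 0}
    - {"linear": [0, 0, 0], "spin": 0}
  claw: 3.5

```text
time: 5.35
tool_pos: [0.5399, 0.0198, 0.092]
ee_rot: [3.141, -0.001, 0.089]
wrist_force: [-0.4, -0.3, 2.7]
width: 0.0518
```

```bash
python3 -c "
from d import *
o=robot.get_obs(); print(o['tool_pos'],o['ee_rot'][2],o['width'])
print(delta([.61,-.32,.175],.092))"
```

```text
[0.53990621 0.01980557 0.0919515 ] 0.08928417446377956 0.05180529194851062
(array([ 3.86, 34.48, -8.3 ]), np.float64(-0.16))
```

Request:
play_rows:
  rows:
    - {"linear": [0, 0, -0.8], "spin": 0}
    - {"linear": [0, 0, -1.8], "spin": 0}
    - {"linear": [0, 0, -2.4], "spin": 0}
    - {"linear": [0, 0, -2.2], "spin": 0}
    - {"linear": [0, 0, -1.1], "spin": 0}
    - {"linear": [-0.433, 1.1, 0], "spin": 0}
    - {"linear": [-0.867, 2.2, 0], "spin": 0}
    - {"linear": [-0.867, 2.2, 0], "spin": 0}
    - {"linear": [-0.867, 2.2, 0], "spin": 0}
    - {"linear": [-0.867, 2.2, 0], "spin": 0}
    - {"linear": [-0.867, 2.2, 0], "spin": 0}
    - {"linear": [-0.867, 2.2, 0], "spin": 0}

```text
time: 6.35
tool_pos: [0.4942, -0.1289, 0.1721]
ee_rot: [-3.14, 0.004, 0.089]
wrist_force: [-0.0, -0.4, -3.0]
width: 0.0512
```

Request:
play_rows:
  rows:
    - {"linear": [-0.867, 2.2, 0], "spin": 0}
    - {"linear": [-0.867, 2.2, 0], "spin": 0}
    - {"linear": [-0.867, 2.2, 0], "spin": 0}
    - {"linear": [-0.867, 2.2, 0], "spin": 0}
    - {"linear": [-0.867, 2.2, 0], "spin": 0}
    - {"linear": [-0.867, 2.2, 0], "spin": 0}
    - {"linear": [-0.867, 2.2, 0], "spin": 0}
    - {"linear": [-0.867, 2.2, 0], "spin": 0}
    - {"linear": [-0.433, 1.1, 0], "spin": 0}
    - {"linear": [0, 0, 0], "spin": 0}
    - {"linear": [0, 0, 0], "spin": 0}

```text
time: 7.27
tool_pos: [0.4387, -0.32, 0.1731]
ee_rot: [-3.139, 0.001, 0.088]
wrist_force: [-0.2, 0.3, -2.8]
width: 0.0516
```

```bash
python3 -c "
from d import *
o=robot.get_obs(); print(o['tool_pos'],o['ee_rot'],o['width'],o['wrist_force'])
print(delta([.44,-.32,.092],.092))
s=eyes.snapshot('side');save(s,'s2.png')"
```

```text
[ 0.4387284  -0.31999862  0.17310483] [-3.13883648e+00  1.36573784e-03  8.79449233e-02] 0.05158153313632497 [-0.20818788  0.2930439  -2.75088375]
(array([0.13, 0.01, 8.11]), np.float64(-0.23))
```

View pics/s2.png

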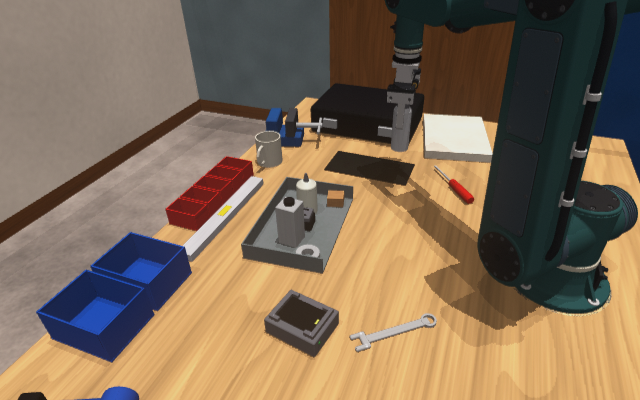

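The can hangs upright in the gripper over the mat (at about (402,125)). Lower it and release.

Request:
play_rows:
  rows:
    - {"linear": [0, 0, 1.2], "spin": 0}
    - {"linear": [0, 0, 2.2], "spin": 0}
    - {"linear": [0, 0, 2.2], "spin": 0}
    - {"linear": [0, 0, 1.2], "spin": 0}
    - {"linear": [0, 0, 0.6], "spin": 0}
    - {"linear": [0, 0, 0.4], "spin": 0}
    - {"linear": [0, 0, 0.3], "spin": 0}
    - {"linear": [0, 0, 0], "spin": 0}
    - {"linear": [0, 0, 0], "spin": 0}

```text
time: 8.07
tool_pos: [0.4401, -0.3208, 0.0945]
ee_rot: [3.14, -0.001, 0.089]
wrist_force: [0.0, 0.4, -2.7]
width: 0.0514
```

Request:
play_rows:
  rows:
    - {"linear": [0, 0, 0], "spin": 0}
    - {"linear": [0, 0, 0], "spin": 0}
    - {"linear": [0, 0, 0], "spin": 0}
    - {"linear": [0, 0, 0], "spin": 0}
    - {"linear": [0, 0, 0], "spin": 0}
  claw: 8

```text
time: 8.48
tool_pos: [0.4397, -0.3207, 0.0941]
ee_rot: [3.141, -0.001, 0.089]
wrist_force: [0.2, -0.5, 0.5]
width: 0.0792
```

Request:
play_rows:
  rows:
    - {"linear": [0, 0, -1.5], "spin": 0}
    - {"linear": [0, 0, -2.5], "spin": 0}
    - {"linear": [0, 0, -2.5], "spin": 0}
    - {"linear": [0, 0, -2.5], "spin": 0}
    - {"linear": [0, 0, -2], "spin": 0}
    - {"linear": [0, 0, 0], "spin": 0}
    - {"linear": [0, 0, 0], "spin": 0}

```text
time: 9.07
tool_pos: [0.44, -0.3209, 0.2046]
ee_rot: [3.139, -0.002, 0.089]
wrist_force: [0.2, -0.2, 0.5]
width: 0.0803
```

```bash
python3 -c "
from d import *
o=robot.get_obs(); print(o['tool_pos'],o['ee_rot'],o['width'],o['wrist_force'])
print(delta([.6160,-.0345,.066],.092))"
```

```text
[ 0.44003048 -0.32086638  0.20464945] [ 3.13920580e+00 -2.15925138e-03  8.93486875e-02] 0.0802635720529392 [ 0.2106109  -0.18290692  0.4798551 ]
(array([ 20.15, -26.9 ,  13.86]), np.float64(-0.15))
```

Request:
play_rows:
  rows:
    - {"linear": [0.93, -1.25, 0], "spin": 0}
    - {"linear": [1.83, -2.44, 0], "spin": 0}
    - {"linear": [1.83, -2.44, 0], "spin": 0}
    - {"linear": [1.83, -2.44, 0], "spin": 0}
    - {"linear": [1.83, -2.44, 0], "spin": 0}
    - {"linear": [1.83, -2.44, 0], "spin": 0}
    - {"linear": [1.83, -2.44, 0], "spin": 0}
    - {"linear": [1.83, -2.44, 0], "spin": 0}
    - {"linear": [1.83, -2.44, 0], "spin": 0}
    - {"linear": [1.83, -2.44, 0], "spin": 0}
    - {"linear": [1.83, -2.44, 0], "spin": 0}
    - {"linear": [0.92, -1.25, 0], "spin": 0}

```text
time: 10.07
tool_pos: [0.6163, -0.0314, 0.2002]
ee_rot: [-3.139, 0.004, 0.092]
wrist_force: [0.0, 0.0, 0.2]
width: 0.0797
```

Request:
play_rows:
  rows:
    - {"linear": [0, 0, 0], "spin": 0}
    - {"linear": [0, 0, 1.5], "spin": 0}
    - {"linear": [0, 0, 2.5], "spin": 0}
    - {"linear": [0, 0, 2.5], "spin": 0}
    - {"linear": [0, 0, 2.5], "spin": 0}
    - {"linear": [0, 0, 2], "spin": 0}
    - {"linear": [0, 0, 1.5], "spin": 0}
    - {"linear": [0, 0, 0.8], "spin": 0}
    - {"linear": [0, 0, 0.5], "spin": 0}
    - {"linear": [0, 0, 0], "spin": 0}
    - {"linear": [0, 0, 0], "spin": 0}

```text
time: 10.98
tool_pos: [0.6164, -0.0352, 0.0661]
ee_rot: [3.141, -0.001, 0.089]
wrist_force: [0.9, 0.8, -0.5]
width: 0.0801
```

Request:
play_rows:
  rows:
    - {"linear": [0, 0, 0], "spin": 0}
    - {"linear": [0, 0, 0], "spin": 0}
    - {"linear": [0, 0, 0], "spin": 0}
    - {"linear": [0, 0, 0], "spin": 0}
    - {"linear": [0, 0, 0], "spin": 0}
    - {"linear": [0, 0, 0], "spin": 0}
    - {"linear": [0, 0, 0], "spin": 0}
    - {"linear": [0, 0, 0], "spin": 0}
  claw: 3.5

```text
time: 11.65
tool_pos: [0.6166, -0.0346, 0.0661]
ee_rot: [3.141, -0.001, 0.089]
wrist_force: [0.2, -0.3, 2.3]
width: 0.0533
```

```bash
python3 -c "
from d import *
o=robot.get_obs(); print(o['tool_pos'],o['ee_rot'],o['width'],o['wrist_force'])
print(delta([.525,-.32,.15],.092))"
```

```text
[ 0.61659051 -0.03457257  0.06612416] [ 3.14120070e+00 -1.10777805e-03  8.93313999e-02] 0.05332175536338747 [ 0.21286322 -0.3354741   2.30685326]
(array([-11.74,  27.58,  -8.39]), np.float64(-0.15))
```

Request:
play_rows:
  rows:
    - {"linear": [0, 0, -0.8], "spin": 0}
    - {"linear": [0, 0, -1.8], "spin": 0}
    - {"linear": [0, 0, -2.4], "spin": 0}
    - {"linear": [0, 0, -2.2], "spin": 0}
    - {"linear": [0, 0, -1.2], "spin": 0}
    - {"linear": [-0.49, 1.15, 0], "spin": 0}
    - {"linear": [-0.978, 2.298, 0], "spin": 0}
    - {"linear": [-0.978, 2.298, 0], "spin": 0}
    - {"linear": [-0.978, 2.298, 0], "spin": 0}
    - {"linear": [-0.978, 2.298, 0], "spin": 0}
    - {"linear": [-0.978, 2.298, 0], "spin": 0}
    - {"linear": [-0.978, 2.298, 0], "spin": 0}

```text
time: 12.65
tool_pos: [0.5642, -0.1904, 0.1471]
ee_rot: [-3.14, 0.004, 0.089]
wrist_force: [1.1, -0.2, -2.6]
width: 0.0538
```

Request:
play_rows:
  rows:
    - {"linear": [-0.978, 2.298, 0], "spin": 0}
    - {"linear": [-0.978, 2.298, 0], "spin": 0}
    - {"linear": [-0.978, 2.298, 0], "spin": 0}
    - {"linear": [-0.978, 2.298, 0], "spin": 0}
    - {"linear": [-0.978, 2.298, 0], "spin": 0}
    - {"linear": [-0.49, 1.15, 0], "spin": 0}
    - {"linear": [0, 0, 0], "spin": 0}
    - {"linear": [0, 0, 0], "spin": 0}

```text
time: 13.32
tool_pos: [0.5231, -0.3195, 0.1481]
ee_rot: [-3.139, 0.001, 0.088]
wrist_force: [-0.2, 0.1, -1.4]
width: 0.0538
```

Request:
play_rows:
  rows:
    - {"linear": [0, 0, 1.2], "spin": 0}
    - {"linear": [0, 0, 2.2], "spin": 0}
    - {"linear": [0, 0, 2.2], "spin": 0}
    - {"linear": [0, 0, 1.2], "spin": 0}
    - {"linear": [0, 0, 0.6], "spin": 0}
    - {"linear": [0, 0, 0.4], "spin": 0}
    - {"linear": [0, 0, 0.4], "spin": 0}
    - {"linear": [0, 0, 0.1], "spin": 0}
    - {"linear": [0, 0, 0], "spin": 0}
    - {"linear": [0, 0, 0], "spin": 0}

```text
time: 14.15
tool_pos: [0.5244, -0.3201, 0.0676]
ee_rot: [3.14, -0.001, 0.089]
wrist_force: [-0.0, -0.4, -2.4]
width: 0.0534
```

Request:
play_rows:
  rows:
    - {"linear": [0, 0, 0], "spin": 0}
    - {"linear": [0, 0, 0], "spin": 0}
    - {"linear": [0, 0, 0], "spin": 0}
    - {"linear": [0, 0, 0], "spin": 0}
    - {"linear": [0, 0, 0], "spin": 0}
  claw: 8

```text
time: 14.57
tool_pos: [0.5241, -0.3199, 0.067]
ee_rot: [3.141, -0.001, 0.089]
wrist_force: [0.9, 0.4, 0.8]
width: 0.0791
```

Request:
play_rows:
  rows:
    - {"linear": [0, 0, -1.5], "spin": 0}
    - {"linear": [0, 0, -2.5], "spin": 0}
    - {"linear": [0, 0, -2.5], "spin": 0}
    - {"linear": [0, 0, -2.5], "spin": 0}
    - {"linear": [0, 0, -2.5], "spin": 0}
    - {"linear": [0, 0, -2], "spin": 0}
    - {"linear": [0, 0, 0], "spin": 0}
    - {"linear": [0, 0, 0], "spin": 0}

```text
time: 15.23
tool_pos: [0.5244, -0.3201, 0.2028]
ee_rot: [3.139, -0.002, 0.089]
wrist_force: [0.4, 0.1, -0.6]
width: 0.08
```

```bash
python3 -c "
from d import *
o=robot.get_obs(); print(o['tool_pos'],o['ee_rot'],o['width'],o['wrist_force'])
print(delta([.6058,.087,.085],.092))"
```

```text
[ 0.52441955 -0.32008949  0.20279182] [ 3.13933784e+00 -2.41355628e-03  8.91998729e-02] 0.07995985179507233 [ 0.42092324  0.11412589 -0.55361314]
(array([ 11.84, -39.79,  11.78]), np.float64(-0.16))
```

Request:
play_rows:
  rows:
    - {"linear": [0.37, -1.243, 0], "spin": 0}
    - {"linear": [0.74, -2.487, 0], "spin": 0}
    - {"linear": [0.74, -2.487, 0], "spin": 0}
    - {"linear": [0.74, -2.487, 0], "spin": 0}
    - {"linear": [0.74, -2.487, 0], "spin": 0}
    - {"linear": [0.74, -2.487, 0], "spin": 0}
    - {"linear": [0.74, -2.487, 0], "spin": 0}
    - {"linear": [0.74, -2.487, 0], "spin": 0}
    - {"linear": [0.74, -2.487, 0], "spin": 0}
    - {"linear": [0.74, -2.487, 0], "spin": 0}

```text
time: 16.07
tool_pos: [0.5716, -0.0755, 0.1985]
ee_rot: [-3.14, 0.005, 0.09]
wrist_force: [0.3, 0.4, -0.4]
width: 0.08
```

Request:
play_rows:
  rows:
    - {"linear": [0.74, -2.487, 0], "spin": 0}
    - {"linear": [0.74, -2.487, 0], "spin": 0}
    - {"linear": [0.74, -2.487, 0], "spin": 0}
    - {"linear": [0.74, -2.487, 0], "spin": 0}
    - {"linear": [0.74, -2.487, 0], "spin": 0}
    - {"linear": [0.74, -2.487, 0], "spin": 0}
    - {"linear": [0.37, -1.243, 0], "spin": 0}
    - {"linear": [0, 0, 0], "spin": 0}
    - {"linear": [0, 0, 0], "spin": 0}

```text
time: 16.82
tool_pos: [0.6055, 0.0875, 0.1998]
ee_rot: [3.141, 0.003, 0.091]
wrist_force: [-0.1, 0.5, -0.2]
width: 0.0799
```

```bash
python3 - <<'E'
from fit import *
from d import *
o,s=wsnap("w3.png"); print(o["tool_pos"])
for k,g in {"square_tin":(.606,.087,.05),"battery":(.61,.0255,.09)}.items():
    f=finder.silhouettes(s,k)
    for x in f[:2]: print(k,x["conf"],x["box"],fit([(s,x["pixels"])],k,g,.004))
print(delta([.6058,.087,.085],.092))
E
```

```text
[0.60546223 0.08748005 0.19977583]
square_tin 0.82 [318.4, 199.7, 65.9, 78.8] (array([ 0.60668913,  0.08851159, -0.09266645]), np.float64(0.9379673965674934))
square_tin 0.61 [109.7, 247.7, 109.9, 54.7] (array([0.606, 0.087, 0.05 ]), np.float64(0.0))
battery 0.75 [377.6, 186.8, 50.9, 66.4] (array([0.61083677, 0.02639177, 0.17316657]), np.float64(0.8743584335231667))
(array([-1.000e-02, -1.200e-01,  1.161e+01]), np.float64(-0.25))
```

View pics/w3.png

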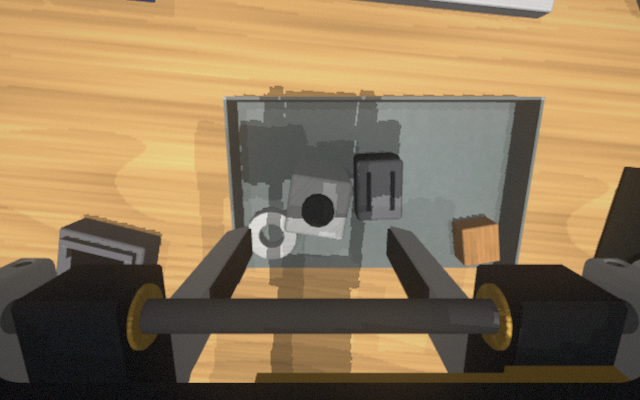

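The tin sits under the jaws with its cap at (318,210), turned about 8° clockwise. I turn the jaws to match and take it.

Request:
play_rows:
  rows:
    - {"linear": [0, 0, 1.5], "spin": 4}
    - {"linear": [0, 0, 2.5], "spin": 4}
    - {"linear": [0, 0, 2.5], "spin": 0}
    - {"linear": [0, 0, 2.2], "spin": 0}
    - {"linear": [0, 0, 1.5], "spin": 0}
    - {"linear": [0, 0, 0.9], "spin": 0}
    - {"linear": [0, 0, 0.5], "spin": 0}
    - {"linear": [0, 0, 0], "spin": 0}
    - {"linear": [0, 0, 0], "spin": 0}

```text
time: 17.72
tool_pos: [0.607, 0.0867, 0.0865]
ee_rot: [-3.142, -0.002, -0.051]
wrist_force: [0.1, -0.1, 0.8]
width: 0.0799
```

Request:
play_rows:
  rows:
    - {"linear": [0, 0, 0], "spin": 0}
    - {"linear": [0, 0, 0], "spin": 0}
    - {"linear": [0, 0, 0], "spin": 0}
    - {"linear": [0, 0, 0], "spin": 0}
    - {"linear": [0, 0, 0], "spin": 0}
    - {"linear": [0, 0, 0], "spin": 0}
    - {"linear": [0, 0, 0], "spin": 0}
    - {"linear": [0, 0, 0], "spin": 0}
  claw: 3.5

```text
time: 18.38
tool_pos: [0.6066, 0.0875, 0.0859]
ee_rot: [-3.141, -0.001, -0.05]
wrist_force: [0.5, 1.3, 1.6]
width: 0.0498
```

```bash
python3 -c "
from d import *
o=robot.get_obs(); print(o['tool_pos'],o['ee_rot'],o['width'],o['wrist_force'])
print(delta([.61,-.32,.17]))"
```

```text
[0.60664817 0.08752905 0.08592334] [-3.14114732e+00 -9.55787542e-04 -5.01510708e-02] 0.0498382017633313 [0.50389314 1.34930414 1.60139089]
(array([ 2.38, 40.68, -8.41]), np.float64(0.0))
```

Request:
play_rows:
  rows:
    - {"linear": [0, 0, -0.8], "spin": 0}
    - {"linear": [0, 0, -1.8], "spin": 0}
    - {"linear": [0, 0, -2.4], "spin": 0}
    - {"linear": [0, 0, -2.2], "spin": 0}
    - {"linear": [0, 0, -1.2], "spin": 0}
    - {"linear": [0.07, 1.197, 0], "spin": 0}
    - {"linear": [0.14, 2.393, 0], "spin": 0}
    - {"linear": [0.14, 2.393, 0], "spin": 0}
    - {"linear": [0.14, 2.393, 0], "spin": 0}
    - {"linear": [0.14, 2.393, 0], "spin": 0}
    - {"linear": [0.14, 2.393, 0], "spin": 0}
    - {"linear": [0.14, 2.393, 0], "spin": 0}

```text
time: 19.38
tool_pos: [0.6061, -0.0706, 0.167]
ee_rot: [3.141, 0.004, -0.051]
wrist_force: [0.4, -0.8, -2.4]
width: 0.0497
```

Request:
play_rows:
  rows:
    - {"linear": [0.14, 2.393, 0], "spin": 0}
    - {"linear": [0.14, 2.393, 0], "spin": 0}
    - {"linear": [0.14, 2.393, 0], "spin": 0}
    - {"linear": [0.14, 2.393, 0], "spin": 0}
    - {"linear": [0.14, 2.393, 0], "spin": 0}
    - {"linear": [0.14, 2.393, 0], "spin": 0}
    - {"linear": [0.14, 2.393, 0], "spin": 0}
    - {"linear": [0.14, 2.393, 0], "spin": 0}
    - {"linear": [0.14, 2.393, 0], "spin": 0}
    - {"linear": [0.14, 2.393, 0], "spin": 0}
    - {"linear": [0.07, 1.197, 0], "spin": 0}
    - {"linear": [0, 0, 0], "spin": 0}

```text
time: 20.38
tool_pos: [0.6078, -0.3234, 0.1668]
ee_rot: [-3.141, 0.004, -0.055]
wrist_force: [-0.5, 0.3, -3.0]
width: 0.0499
```

Request:
play_rows:
  rows:
    - {"linear": [0, 0, 0], "spin": 0}
    - {"linear": [0, 0, 1.2], "spin": 0}
    - {"linear": [0, 0, 2.2], "spin": 0}
    - {"linear": [0, 0, 2.2], "spin": 0}
    - {"linear": [0, 0, 1.2], "spin": 0}
    - {"linear": [0, 0, 0.6], "spin": 0}
    - {"linear": [0, 0, 0.4], "spin": 0}
    - {"linear": [0, 0, 0.4], "spin": 0}
    - {"linear": [0, 0, 0.1], "spin": 0}
    - {"linear": [0, 0, 0], "spin": 0}
    - {"linear": [0, 0, 0], "spin": 0}

```text
time: 21.3
tool_pos: [0.6102, -0.3207, 0.0877]
ee_rot: [3.141, -0.002, -0.05]
wrist_force: [-0.5, -1.7, -2.9]
width: 0.05
```

Request:
play_rows:
  rows:
    - {"linear": [0, 0, 0], "spin": 0}
    - {"linear": [0, 0, 0], "spin": 0}
    - {"linear": [0, 0, 0], "spin": 0}
    - {"linear": [0, 0, 0], "spin": 0}
    - {"linear": [0, 0, 0], "spin": 0}
  claw: 8

```text
time: 21.72
tool_pos: [0.6099, -0.3205, 0.0871]
ee_rot: [3.141, -0.001, -0.05]
wrist_force: [0.1, -0.8, -0.1]
width: 0.0785
```

Request:
play_rows:
  rows:
    - {"linear": [0, 0, -1.5], "spin": 0}
    - {"linear": [0, 0, -2.5], "spin": 0}
    - {"linear": [0, 0, -2.5], "spin": 0}
    - {"linear": [0, 0, -2.5], "spin": 0}
    - {"linear": [0, 0, -2.5], "spin": 0}
    - {"linear": [0, 0, 0], "spin": 0}
    - {"linear": [0, 0, 0], "spin": 0}

```text
time: 22.3
tool_pos: [0.6105, -0.3208, 0.2041]
ee_rot: [3.139, -0.004, -0.05]
wrist_force: [0.5, 0.1, -0.6]
width: 0.0797
```

```bash
python3 -c "
from d import *
o=robot.get_obs(); print(o['tool_pos'],o['ee_rot'],o['width'],o['wrist_force'])
print(delta([.611,.026,.15],.092))
s=eyes.snapshot('top');save(s,'t4.png')"
```

```text
[ 0.61048489 -0.32081213  0.2040621 ] [ 3.13902468 -0.00437819 -0.05031548] 0.07971354162446342 [ 0.50447141  0.10398282 -0.6036838 ]
(array([  3.24, -34.53,   5.41]), np.float64(-8.15))
```

View pics/t4.png

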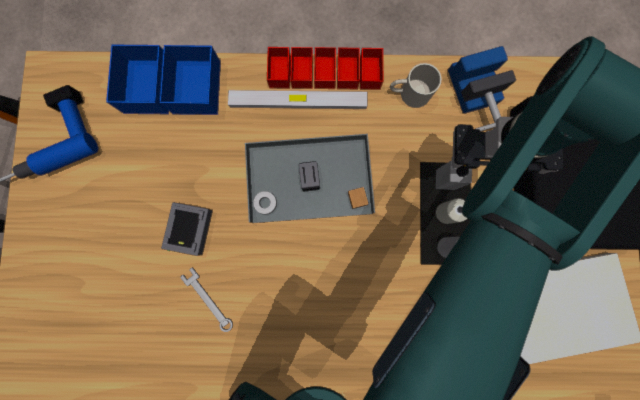

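The top view shows all three standing on the mat in a row, with the tray holding only the battery at (309,176), the bearing and the box. Now the battery.

Request:
play_rows:
  rows:
    - {"linear": [0, 0, 0], "spin": -4}
    - {"linear": [0, 0, 0], "spin": -4.1}
    - {"linear": [0.12, -1.233, 0], "spin": 0}
    - {"linear": [0.231, -2.466, 0], "spin": 0}
    - {"linear": [0.231, -2.466, 0], "spin": 0}
    - {"linear": [0.231, -2.466, 0], "spin": 0}
    - {"linear": [0.231, -2.466, 0], "spin": 0}
    - {"linear": [0.231, -2.466, 0], "spin": 0}
    - {"linear": [0.231, -2.466, 0], "spin": 0}
    - {"linear": [0.231, -2.466, 0], "spin": 0}

```text
time: 23.18
tool_pos: [0.609, -0.1321, 0.1994]
ee_rot: [-3.14, 0.003, 0.089]
wrist_force: [-0.2, -0.7, 1.4]
width: 0.0801
```

Request:
play_rows:
  rows:
    - {"linear": [0.231, -2.466, 0], "spin": 0}
    - {"linear": [0.231, -2.466, 0], "spin": 0}
    - {"linear": [0.231, -2.466, 0], "spin": 0}
    - {"linear": [0.231, -2.466, 0], "spin": 0}
    - {"linear": [0.231, -2.466, 0], "spin": 0}
    - {"linear": [0.231, -2.466, 0], "spin": 0}
    - {"linear": [0.12, -1.233, 0], "spin": 0}
    - {"linear": [0, 0, 2], "spin": 0}
    - {"linear": [0, 0, 2], "spin": 0}
    - {"linear": [0, 0, 0], "spin": 0}
    - {"linear": [0, 0, 0], "spin": 0}
  claw: 7.5

```text
time: 24.1
tool_pos: [0.609, 0.0266, 0.1591]
ee_rot: [-3.141, 0.005, 0.09]
wrist_force: [-1.1, -0.4, 0.1]
width: 0.0751
```

```bash
python3 - <<'E'
from fit import *
from d import *
o,s=wsnap("w5.png"); print(o["tool_pos"],o["ee_rot"],o["joint_positions"])
for x in finder.silhouettes(s,"battery")[:2]: print(x["conf"],x["box"],fit([(s,x["pixels"])],"battery",(.61,.026,.09),.004))
print(delta([.611,.026,.025],.092))
E
```

```text
[0.60895044 0.02660199 0.15906274] [-3.14109574  0.00523529  0.09024872] [-4.92042903e-02  2.41452485e-01  1.31372588e+00 -2.35668607e-04
  1.59166783e+00  1.43134031e+00]
0.92 [319.7, 192.2, 54.4, 74.9] (array([0.61022159, 0.02531357, 0.13369415]), np.float64(0.881574323532857))
(array([ 0.03,  0.03, 13.71]), np.float64(-0.11))
```

View pics/w5.png

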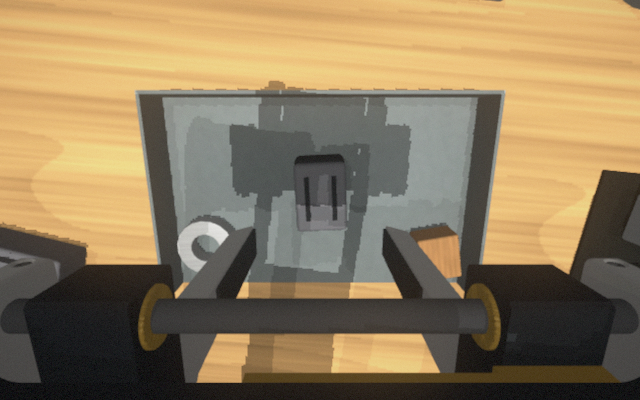

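The battery lies centred between the jaws at (320,192), aligned. Descend and grip.

Request:
play_rows:
  rows:
    - {"linear": [0, 0, 1.5], "spin": 0}
    - {"linear": [0, 0, 2.5], "spin": 0}
    - {"linear": [0, 0, 2.5], "spin": 0}
    - {"linear": [0, 0, 2.5], "spin": 0}
    - {"linear": [0, 0, 2], "spin": 0}
    - {"linear": [0, 0, 1.4], "spin": 0}
    - {"linear": [0, 0, 0.8], "spin": 0}
    - {"linear": [0, 0, 0.4], "spin": 0}
    - {"linear": [0, 0, 0], "spin": 0}
    - {"linear": [0, 0, 0], "spin": 0}

```text
time: 25.03
tool_pos: [0.6116, 0.0263, 0.027]
ee_rot: [3.141, -0.002, 0.091]
wrist_force: [-0.6, -0.2, -0.1]
width: 0.0751
```

Request:
play_rows:
  rows:
    - {"linear": [0, 0, 0], "spin": 0}
    - {"linear": [0, 0, 0], "spin": 0}
    - {"linear": [0, 0, 0], "spin": 0}
    - {"linear": [0, 0, 0], "spin": 0}
    - {"linear": [0, 0, 0], "spin": 0}
    - {"linear": [0, 0, 0], "spin": 0}
    - {"linear": [0, 0, 0], "spin": 0}
    - {"linear": [0, 0, 0], "spin": 0}
  claw: 3

```text
time: 25.7
tool_pos: [0.6108, 0.0263, 0.0259]
ee_rot: [3.141, -0.001, 0.091]
wrist_force: [-0.1, -1.1, 4.0]
width: 0.0459
```

Request:
play_rows:
  rows:
    - {"linear": [0, 0, -0.8], "spin": 0}
    - {"linear": [0, 0, -1.8], "spin": 0}
    - {"linear": [0, 0, -2.4], "spin": 0}
    - {"linear": [0, 0, -2.4], "spin": 0}
    - {"linear": [0, 0, -2.4], "spin": 0}
    - {"linear": [0, 0, -1.6], "spin": 0}
    - {"linear": [0, 0, 0], "spin": 0}
    - {"linear": [0, 0, 0], "spin": 0}

```text
time: 26.37
tool_pos: [0.6107, 0.0267, 0.1398]
ee_rot: [-3.142, -0.001, 0.091]
wrist_force: [-0.2, 0.2, -3.8]
width: 0.046
```

```bash
python3 - <<'E'
from fit import *
from d import *
o,s=wsnap(); print(o["tool_pos"],o["ee_rot"],o["width"])
for k,g,z in [("battery",(.61,.026,.09),o["tool_pos"][2]-.021)]:
  for x in finder.silhouettes(s,k)[:2]: print(k,x["conf"],x["box"],fit([(s,x["pixels"])],k,g,z))
t=eyes.snapshot("top")
for x in finder.silhouettes(t,"charger")[:2]:
    print(x["conf"],x["box"],cv2.minAreaRect(np.argwhere(x["pixels"])[:,::-1].astype(np.float32)),fit([(t,x["pixels"])],"charger",(.474,.3245,-.18),0),fit([(t,x["pixels"])],"charger",(.474,.3245,-.28),0))
print(delta([.45,.31,.175],.092))
E
```

```text
[0.61074695 0.02665588 0.13984471] [-3.14153009e+00 -1.14003771e-03  9.11496578e-02] 0.0460287780547777
battery 0.82 [316.6, 241.0, 99.9, 113.4] (array([0.61119748, 0.02592924, 0.12845427]), np.float64(0.749916280381409))
0.59 [186.9, 229.2, 49.3, 50.3] ((187.00001525878906, 228.50003051757812), (40.98851776123047, 49.477264404296875), 14.03624439239502) (array([ 0.47385648,  0.32180493, -0.17661804]), np.float64(0.8834306652925684)) (array([ 0.47396357,  0.32151796, -0.17194327]), np.float64(0.8833428734974241))
(array([-13.25, -29.68,  -3.82]), np.float64(-0.06))
```

Request:
play_rows:
  rows:
    - {"linear": [-0.66, -1.04, -1], "spin": 0}
    - {"linear": [-1.324, -2.079, -1], "spin": 0}
    - {"linear": [-1.324, -2.079, -1], "spin": 0}
    - {"linear": [-1.324, -2.079, -0.5], "spin": 0}
    - {"linear": [-1.324, -2.079, 0], "spin": 0}
    - {"linear": [-1.324, -2.079, 0], "spin": 0}
    - {"linear": [-1.324, -2.079, 0], "spin": 0}
    - {"linear": [-1.324, -2.079, 0], "spin": 0}
    - {"linear": [-1.324, -2.079, 0], "spin": 0}
    - {"linear": [-1.324, -2.079, 0], "spin": 0}
    - {"linear": [-1.324, -2.079, 0], "spin": 0}
    - {"linear": [-1.324, -2.079, 0], "spin": 0}

```text
time: 27.57
tool_pos: [0.4353, 0.2519, 0.1745]
ee_rot: [-3.141, 0.001, 0.091]
wrist_force: [0.2, 0.6, -2.5]
width: 0.0462
```

Request:
play_rows:
  rows:
    - {"linear": [-1.324, -2.079, 0], "spin": 0}
    - {"linear": [-1.324, -2.079, 0], "spin": 0}
    - {"linear": [-0.66, -1.04, 0], "spin": 0}
    - {"linear": [0, 0, 0], "spin": 4}
    - {"linear": [0, 0, 0], "spin": 4.2}
    - {"linear": [0, 0, 0], "spin": 4.2}
    - {"linear": [0, 0, 0], "spin": 4.2}
    - {"linear": [0, 0, 0], "spin": 0}
    - {"linear": [0, 0, 0], "spin": 0}

```text
time: 28.32
tool_pos: [0.3993, 0.2994, 0.1744]
ee_rot: [3.141, 0.0, -0.197]
wrist_force: [0.4, -1.2, -2.7]
width: 0.0461
```

```bash
python3 - <<'E'
from fit import *
from d import *
o,s=wsnap("w6.png"); print(o["tool_pos"],o["ee_rot"],o["width"],o["joint_positions"])
for x in finder.silhouettes(s,"charger")[:2]: print(x["conf"],x["box"],fit([(s,x["pixels"])],"charger",(.474,.3235,-.2),0))
E
```

```text
[0.39930007 0.29936214 0.17442616] [ 3.14121431e+00  1.27757169e-04 -1.96830617e-01] 0.04609511059555191 [ 5.29796108e-01 -1.28850520e-02  1.56331677e+00 -1.97950930e-04
  1.59150778e+00  2.29741896e+00]
0.67 [276.3, 121.2, 112.8, 127.0] (array([ 0.47270707,  0.32484602, -0.16877488]), np.float64(0.9281198003327787))
```

View pics/w6.png

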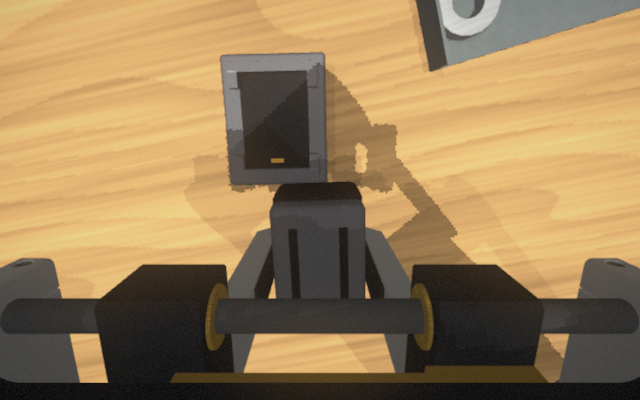

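The charger shows with cradle floor corners at about (237,72), (307,70), (310,167), (244,170), nearly aligned with the tool.

```bash
python3 - <<'E'
from fit import *
from d import *
o,s=wsnap()
for z,q in((.04,[(237,72),(307,70),(310,167),(244,170)]),(.048,[(221,55),(325,53),(326,182),(230,185)])):
    P=np.array([ray(s,u,v,z) for u,v in q])[:,:2]; print(P.round(4).tolist(),P.mean(0))
    for a,b in((3,0),(2,1)): d=P[b]-P[a]; print("L",np.hypot(*d),np.arctan2(d[1],d[0]))
    for a,b in((1,0),(2,3)): d=P[b]-P[a]; print("W",np.hypot(*d),np.arctan2(d[1],d[0])-np.pi/2)
for y in(-.175,-.2): print(delta([.4735,.3235,.110],y))
E
```

```text
[[0.5224, 0.3474], [0.5119, 0.2871], [0.4282, 0.3018], [0.4376, 0.3631]] [0.47502623 0.32484728]
L 0.08620249848735763 -0.18255612401943658
L 0.08501020827042835 -0.1734271630561903
W 0.061191338172958444 -0.17092169610120744
W 0.06199260200280284 -0.15177755027239082
[[0.5365, 0.3555], [0.5209, 0.2695], [0.4128, 0.2897], [0.4274, 0.3772]] [0.47439511 0.32297166]
L 0.11123085236747246 -0.19597308873931496
L 0.10994896875828356 -0.18463301128881832
W 0.08739523904688189 -0.1799098273219728
W 0.0886716626947481 -0.1656008224751191
(array([ 6.87, -3.66,  6.44]), np.float64(-1.3))
(array([ 6.78, -3.83,  6.44]), np.float64(0.13))
```

Request:
play_rows:
  rows:
    - {"linear": [0, 0, 0], "spin": -1.2}
    - {"linear": [1.2, -0.6, 0], "spin": 0}
    - {"linear": [2.3, -1.25, 0], "spin": 0}
    - {"linear": [2.2, -1.2, 0], "spin": 0}
    - {"linear": [1.2, -0.65, 0], "spin": 0}
    - {"linear": [0, 0, 1.2], "spin": 0}
    - {"linear": [0, 0, 2.2], "spin": 0}
    - {"linear": [0, 0, 2], "spin": 0}
    - {"linear": [0, 0, 1], "spin": 0}
    - {"linear": [0, 0, 0], "spin": 0}
    - {"linear": [0, 0, 0], "spin": 0}

```text
time: 29.38
tool_pos: [0.4731, 0.3234, 0.1097]
ee_rot: [3.14, 0.002, -0.177]
wrist_force: [0.8, -0.4, -2.4]
width: 0.0461
```

```bash
python3 - <<'E'
from d import *
o,s=wsnap("w7.png"); print(o["tool_pos"],o["ee_rot"],o["width"],delta([.4740,.3240,.0635],-.18))
E
```

```text
[0.47309687 0.32338143 0.10974155] [ 3.14030555e+00  1.50479721e-03 -1.77174515e-01] 0.04614361253614957 (array([-0.  , -0.01,  4.76]), np.float64(0.15))
```

View pics/w7.png

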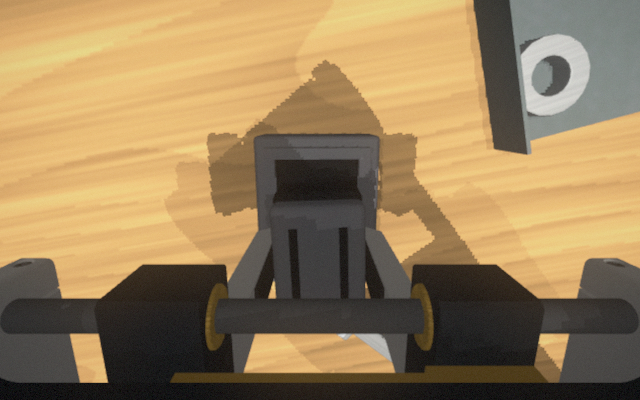

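The battery (centre column about 318) is centred over the cradle (254–380). Lower and release.

Request:
play_rows:
  rows:
    - {"linear": [0, 0, 1], "spin": 0}
    - {"linear": [0, 0, 1.3], "spin": 0}
    - {"linear": [0, 0, 1], "spin": 0}
    - {"linear": [0, 0, 0.6], "spin": 0}
    - {"linear": [0, 0, 0.4], "spin": 0}
    - {"linear": [0, 0, 0.3], "spin": 0}
    - {"linear": [0, 0, 0.15], "spin": 0}
    - {"linear": [0, 0, 0], "spin": 0}
    - {"linear": [0, 0, 0], "spin": 0}

```text
time: 30.18
tool_pos: [0.4743, 0.3239, 0.0634]
ee_rot: [-3.141, -0.001, -0.178]
wrist_force: [0.4, -1.2, -2.8]
width: 0.0459
```

Request:
play_rows:
  rows:
    - {"linear": [0, 0, 0], "spin": 0}
    - {"linear": [0, 0, 0], "spin": 0}
    - {"linear": [0, 0, 0], "spin": 0}
    - {"linear": [0, 0, 0], "spin": 0}
    - {"linear": [0, 0, 0], "spin": 0}
  claw: 7

```text
time: 30.6
tool_pos: [0.4743, 0.3239, 0.0635]
ee_rot: [-3.141, -0.001, -0.178]
wrist_force: [-0.6, 0.6, 0.1]
width: 0.0697
```

Request:
play_rows:
  rows:
    - {"linear": [0, 0, -1], "spin": 0}
    - {"linear": [0, 0, -2], "spin": 0}
    - {"linear": [0, 0, -3], "spin": 0}
    - {"linear": [0, 0, -3], "spin": 0}
    - {"linear": [0, 0, -3], "spin": 0}
    - {"linear": [0, 0, -2.5], "spin": 0}
    - {"linear": [0, 0, 0], "spin": 0}
    - {"linear": [0, 0, 0], "spin": 0}

```text
time: 31.27
tool_pos: [0.4749, 0.3242, 0.2109]
ee_rot: [-3.138, -0.004, -0.178]
wrist_force: [-0.2, -0.1, -0.6]
width: 0.0701
```

```bash
python3 - <<'E'
from fit import *
from d import *
o,s=wsnap("w8.png"); print(o["tool_pos"],o["ee_rot"],o["width"])
for x in finder.silhouettes(s,"battery")[:2]: print(x["conf"],x["box"],fit([(s,x["pixels"])],"battery",(.474,.324,-.18),.04))
print(delta([.61,-.32,.205],-.05))
E
```

```text
[0.47494529 0.32423919 0.2108511 ] [-3.13829092 -0.00427374 -0.17778592] 0.07006030564544227
0.65 [319.1, 192.9, 50.8, 69.7] (array([ 0.47604689,  0.32418007, -0.12448838]), np.float64(0.885004239775618))
(array([16.85, 63.58,  0.19]), np.float64(-7.32))
```

View pics/w8.png

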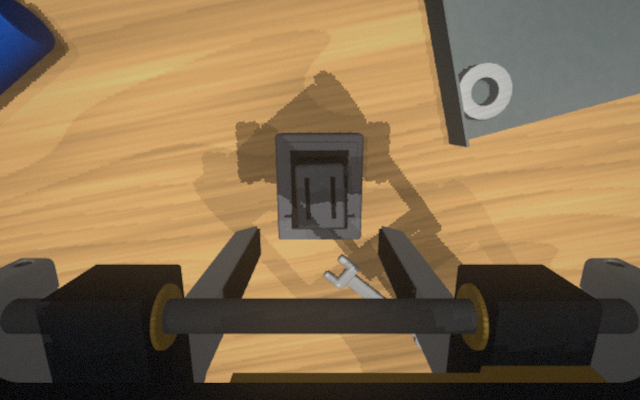

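The battery sits squarely inside the lip (battery about (320,193), charger 277–363). Next I fetch the tin.

Request:
play_rows:
  rows:
    - {"linear": [0, 0, 0], "spin": -3.65}
    - {"linear": [0, 0, 0], "spin": -3.65}
    - {"linear": [0.42, 1.59, 0], "spin": 0}
    - {"linear": [0.8425, 3.179, 0], "spin": 0}
    - {"linear": [0.8425, 3.179, 0], "spin": 0}
    - {"linear": [0.8425, 3.179, 0], "spin": 0}
    - {"linear": [0.8425, 3.179, 0], "spin": 0}
    - {"linear": [0.8425, 3.179, 0], "spin": 0}
    - {"linear": [0.8425, 3.179, 0], "spin": 0}
    - {"linear": [0.8425, 3.179, 0], "spin": 0}
    - {"linear": [0.8425, 3.179, 0], "spin": 0}
    - {"linear": [0.8425, 3.179, 0], "spin": 0}
  claw: 8

```text
time: 32.37
tool_pos: [0.5376, 0.0166, 0.2055]
ee_rot: [-3.141, 0.004, -0.05]
wrist_force: [-0.1, 0.0, -0.6]
width: 0.0797
```

Request:
play_rows:
  rows:
    - {"linear": [0.8425, 3.179, 0], "spin": 0}
    - {"linear": [0.8425, 3.179, 0], "spin": 0}
    - {"linear": [0.8425, 3.179, 0], "spin": 0}
    - {"linear": [0.8425, 3.179, 0], "spin": 0}
    - {"linear": [0.8425, 3.179, 0], "spin": 0}
    - {"linear": [0.8425, 3.179, 0], "spin": 0}
    - {"linear": [0.8425, 3.179, 0], "spin": 0}
    - {"linear": [0.8425, 3.179, 0], "spin": 0}
    - {"linear": [0.8425, 3.179, 0], "spin": 0}
    - {"linear": [0.8425, 3.179, 0], "spin": 0}
    - {"linear": [0.42, 1.59, 0], "spin": 0}
    - {"linear": [0, 0, 0], "spin": 0}

```text
time: 33.37
tool_pos: [0.6089, -0.3232, 0.2036]
ee_rot: [-3.14, 0.006, -0.055]
wrist_force: [-0.6, 0.8, -0.3]
width: 0.0798
```

```bash
python3 - <<'E'
from fit import *
from d import *
o,s=wsnap("w9.png"); print(o["tool_pos"],o["ee_rot"],o["width"])
for k,g in {"square_tin":(.61,-.32,-.05),"oil_bottle":(.524,-.32,0),"spray_can":(.44,-.32,0)}.items():
  for x in finder.silhouettes(s,k)[:1]: print(k,x["conf"],x["box"],fit([(s,x["pixels"])],k,g,.004,k!="square_tin"))
print(delta([.61,-.3205,.087],-.05))
E
```

```text
[ 0.60891248 -0.32320954  0.20357939] [-3.13998553  0.00553038 -0.0548661 ] 0.07975094660025021
square_tin 0.96 [313.8, 198.4, 57.1, 77.1] (array([ 0.61062709, -0.3205313 , -0.03464459]), np.float64(0.9385752095280105))
oil_bottle 0.87 [321.4, 268.3, 57.5, 59.8] (array([ 0.52711827, -0.31996609,  0.        ]), np.float64(0.863386494740414))
spray_can 0.74 [325.6, 355.0, 47.0, 40.8] (array([ 0.39131053, -0.31544004,  0.        ]), np.float64(0.48612461665046003))
(array([ 0.02,  0.23, 11.99]), np.float64(0.05))
```

View pics/w9.png

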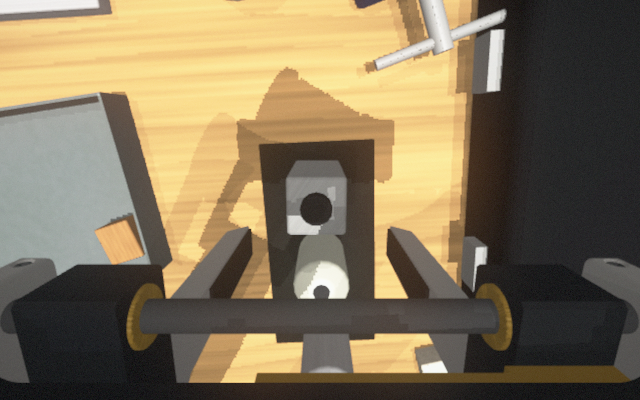

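The tin stands upright under the jaws with its cap at (316,209), and the bottle and can are behind it. Grip the tin.

Request:
play_rows:
  rows:
    - {"linear": [0, 0.2, 1.5], "spin": 0}
    - {"linear": [0, 0, 2.5], "spin": 0}
    - {"linear": [0, 0, 2.5], "spin": 0}
    - {"linear": [0, 0, 2.4], "spin": 0}
    - {"linear": [0, 0, 1.6], "spin": 0}
    - {"linear": [0, 0, 0.9], "spin": 0}
    - {"linear": [0, 0, 0.6], "spin": 0}
    - {"linear": [0, 0, 0], "spin": 0}
    - {"linear": [0, 0, 0], "spin": 0}

```text
time: 34.32
tool_pos: [0.6107, -0.3215, 0.0892]
ee_rot: [3.141, -0.001, -0.05]
wrist_force: [1.4, -1.4, 0.2]
width: 0.0797
```

Request:
play_rows:
  rows:
    - {"linear": [0, 0, 0], "spin": 0}
    - {"linear": [0, 0, 0], "spin": 0}
    - {"linear": [0, 0, 0], "spin": 0}
    - {"linear": [0, 0, 0], "spin": 0}
    - {"linear": [0, 0, 0], "spin": 0}
    - {"linear": [0, 0, 0], "spin": 0}
    - {"linear": [0, 0, 0], "spin": 0}
    - {"linear": [0, 0, 0], "spin": 0}
  claw: 3.5

```text
time: 34.98
tool_pos: [0.6104, -0.3217, 0.0884]
ee_rot: [3.141, -0.001, -0.05]
wrist_force: [0.4, 1.5, 2.1]
width: 0.0501
```

```bash
python3 -c "
from d import *
o=robot.get_obs(); print(o['tool_pos'],o['ee_rot'],o['width'],o['wrist_force'])
print(delta([.6064,.0875,.17]))"
```

```text
[ 0.61035472 -0.32174591  0.08844503] [ 3.14144918e+00 -6.72849272e-04 -5.02980321e-02] 0.05013082626704168 [0.36262538 1.45644206 2.07531875]
(array([ -2.45, -40.85,  -8.16]), np.float64(0.0))
```

Request:
play_rows:
  rows:
    - {"linear": [0, 0, -0.8], "spin": 0}
    - {"linear": [0, 0, -1.8], "spin": 0}
    - {"linear": [0, 0, -2.4], "spin": 0}
    - {"linear": [0, 0, -2.2], "spin": 0}
    - {"linear": [0, 0, -1.0], "spin": 0}
    - {"linear": [-0.072, -1.2, 0], "spin": 0}
    - {"linear": [-0.144, -2.403, 0], "spin": 0}
    - {"linear": [-0.144, -2.403, 0], "spin": 0}
    - {"linear": [-0.144, -2.403, 0], "spin": 0}
    - {"linear": [-0.144, -2.403, 0], "spin": 0}
    - {"linear": [-0.144, -2.403, 0], "spin": 0}
    - {"linear": [-0.144, -2.403, 0], "spin": 0}

```text
time: 35.98
tool_pos: [0.6073, -0.1629, 0.1673]
ee_rot: [-3.14, 0.004, -0.05]
wrist_force: [0.0, 0.5, -3.5]
width: 0.0502
```

Request:
play_rows:
  rows:
    - {"linear": [-0.144, -2.403, 0], "spin": 0}
    - {"linear": [-0.144, -2.403, 0], "spin": 0}
    - {"linear": [-0.144, -2.403, 0], "spin": 0}
    - {"linear": [-0.144, -2.403, 0], "spin": 0}
    - {"linear": [-0.144, -2.403, 0], "spin": 0}
    - {"linear": [-0.144, -2.403, 0], "spin": 0}
    - {"linear": [-0.144, -2.403, 0], "spin": 0}
    - {"linear": [-0.144, -2.403, 0], "spin": 0}
    - {"linear": [-0.144, -2.403, 0], "spin": 0}
    - {"linear": [-0.144, -2.403, 0], "spin": 0}
    - {"linear": [-0.072, -1.2, 0], "spin": 0}
    - {"linear": [0, 0, 0], "spin": 0}

```text
time: 36.98
tool_pos: [0.6048, 0.0904, 0.1681]
ee_rot: [-3.141, 0.003, -0.046]
wrist_force: [0.5, -0.5, -3.0]
width: 0.0499
```

```bash
python3 -c "
from d import *
eyes.snapshot('top');eyes.snapshot('top')
o=robot.get_obs(); print(o['tool_pos'],o['ee_rot'],o['width'],o['wrist_force'])
print(delta([.6064,.0875,.089]))"
```

```text
[0.60558445 0.08719601 0.16878241] [ 3.14010251e+00  1.86895870e-03 -4.96043001e-02] 0.049631604550097685 [-0.49229381  0.27791096 -2.61099605]
(array([ 0.08, -0.03,  7.98]), np.float64(0.0))
```

Request:
play_rows:
  rows:
    - {"linear": [0, 0, 1.2], "spin": 0}
    - {"linear": [0, 0, 2.2], "spin": 0}
    - {"linear": [0, 0, 2.1], "spin": 0}
    - {"linear": [0, 0, 1.2], "spin": 0}
    - {"linear": [0, 0, 0.6], "spin": 0}
    - {"linear": [0, 0, 0.4], "spin": 0}
    - {"linear": [0, 0, 0.3], "spin": 0}
    - {"linear": [0, 0, 0], "spin": 0}
    - {"linear": [0, 0, 0], "spin": 0}

```text
time: 37.83
tool_pos: [0.607, 0.0873, 0.0911]
ee_rot: [-3.142, -0.002, -0.05]
wrist_force: [-0.6, 0.1, -3.1]
width: 0.0499
```

Request:
play_rows:
  rows:
    - {"linear": [0, 0, 0], "spin": 0}
    - {"linear": [0, 0, 0], "spin": 0}
    - {"linear": [0, 0, 0], "spin": 0}
    - {"linear": [0, 0, 0], "spin": 0}
    - {"linear": [0, 0, 0], "spin": 0}
  claw: 8

```text
time: 38.25
tool_pos: [0.6066, 0.0875, 0.0906]
ee_rot: [-3.142, -0.001, -0.05]
wrist_force: [-1.0, 1.0, 0.5]
width: 0.0786
```

Request:
play_rows:
  rows:
    - {"linear": [0, 0, -1.5], "spin": 0}
    - {"linear": [0, 0, -2.5], "spin": 0}
    - {"linear": [0, 0, -2.5], "spin": 0}
    - {"linear": [0, 0, -2.5], "spin": 0}
    - {"linear": [0, 0, -2.5], "spin": 0}
    - {"linear": [0, 0, 0], "spin": -4}
    - {"linear": [0, 0, 0], "spin": -4}
    - {"linear": [0, 0, 0], "spin": 0}

```text
time: 38.92
tool_pos: [0.6066, 0.0875, 0.2061]
ee_rot: [3.141, -0.002, 0.09]
wrist_force: [0.4, -0.3, -0.2]
width: 0.0802
```

```bash
python3 -c "
from d import *
o=robot.get_obs(); print(o['tool_pos'],o['ee_rot'],o['width'],o['wrist_force'])
print(delta([.5245,-.32,.067]))"
```

```text
[0.60659095 0.08750621 0.20605513] [ 3.14143247e+00 -1.91566346e-03  9.04972288e-02] 0.08022925067577712 [ 0.37298498 -0.32447342 -0.22623524]
(array([-11.86,  39.84,  13.91]), np.float64(0.0))
```

Request:
play_rows:
  rows:
    - {"linear": [-0.35, 1.17, 0], "spin": 0}
    - {"linear": [-0.698, 2.344, 0], "spin": 0}
    - {"linear": [-0.698, 2.344, 0], "spin": 0}
    - {"linear": [-0.698, 2.344, 0], "spin": 0}
    - {"linear": [-0.698, 2.344, 0], "spin": 0}
    - {"linear": [-0.698, 2.344, 0], "spin": 0}
    - {"linear": [-0.698, 2.344, 0], "spin": 0}
    - {"linear": [-0.698, 2.344, 0], "spin": 0}
    - {"linear": [-0.698, 2.344, 0], "spin": 0}

```text
time: 39.67
tool_pos: [0.5638, -0.1182, 0.2044]
ee_rot: [3.141, 0.001, 0.087]
wrist_force: [-0.1, -0.0, 0.9]
width: 0.08
```

Request:
play_rows:
  rows:
    - {"linear": [-0.698, 2.344, 0], "spin": 0}
    - {"linear": [-0.698, 2.344, 0], "spin": 0}
    - {"linear": [-0.698, 2.344, 0], "spin": 0}
    - {"linear": [-0.698, 2.344, 0], "spin": 0}
    - {"linear": [-0.698, 2.344, 0], "spin": 0}
    - {"linear": [-0.698, 2.344, 0], "spin": 0}
    - {"linear": [-0.698, 2.344, 0], "spin": 0}
    - {"linear": [-0.698, 2.344, 0], "spin": 0}
    - {"linear": [-0.35, 1.17, 0], "spin": 0}
    - {"linear": [0, 0, 0], "spin": 0}
    - {"linear": [0, 0, 0], "spin": 0}

```text
time: 40.58
tool_pos: [0.5231, -0.3201, 0.2044]
ee_rot: [-3.14, 0.001, 0.087]
wrist_force: [-0.4, -0.2, 0.1]
width: 0.08
```

Request:
play_rows:
  rows:
    - {"linear": [0, 0, 1.5], "spin": 0}
    - {"linear": [0, 0, 2.5], "spin": 0}
    - {"linear": [0, 0, 2.5], "spin": 0}
    - {"linear": [0, 0, 2.5], "spin": 0}
    - {"linear": [0, 0, 2], "spin": 0}
    - {"linear": [0, 0, 1.5], "spin": 0}
    - {"linear": [0, 0, 0.8], "spin": 0}
    - {"linear": [0, 0, 0.5], "spin": 0}
    - {"linear": [0, 0, 0], "spin": 0}
    - {"linear": [0, 0, 0], "spin": 0}

```text
time: 41.42
tool_pos: [0.5242, -0.3198, 0.068]
ee_rot: [3.141, -0.001, 0.09]
wrist_force: [-0.7, 0.1, 0.2]
width: 0.08
```

Request:
play_rows:
  rows:
    - {"linear": [0, 0, 0], "spin": 0}
    - {"linear": [0, 0, 0], "spin": 0}
    - {"linear": [0, 0, 0], "spin": 0}
    - {"linear": [0, 0, 0], "spin": 0}
    - {"linear": [0, 0, 0], "spin": 0}
    - {"linear": [0, 0, 0], "spin": 0}
    - {"linear": [0, 0, 0], "spin": 0}
    - {"linear": [0, 0, 0], "spin": 0}
  claw: 3.5

```text
time: 42.08
tool_pos: [0.5238, -0.3203, 0.0676]
ee_rot: [3.141, -0.001, 0.089]
wrist_force: [0.6, 0.5, 2.1]
width: 0.0531
```

```bash
python3 -c "
from d import *
o=robot.get_obs(); print(o['tool_pos'],o['ee_rot'],o['width'],o['wrist_force'])
print(delta([.6166,-.0346,.15]))"
```

```text
[ 0.52380957 -0.32031407  0.0676222 ] [ 3.14069354e+00 -7.35783774e-04  8.92025404e-02] 0.053094243560142494 [0.61324346 0.45738346 2.09240874]
(array([ 11.79, -27.63,  -8.24]), np.float64(0.0))
```

Request:
play_rows:
  rows:
    - {"linear": [0, 0, -0.8], "spin": 0}
    - {"linear": [0, 0, -1.8], "spin": 0}
    - {"linear": [0, 0, -2.4], "spin": 0}
    - {"linear": [0, 0, -2.2], "spin": 0}
    - {"linear": [0, 0, -1.0], "spin": 0}
    - {"linear": [0.49, -1.15, 0], "spin": 0}
    - {"linear": [0.9825, -2.3025, 0], "spin": 0}
    - {"linear": [0.9825, -2.3025, 0], "spin": 0}
    - {"linear": [0.9825, -2.3025, 0], "spin": 0}
    - {"linear": [0.9825, -2.3025, 0], "spin": 0}
    - {"linear": [0.9825, -2.3025, 0], "spin": 0}
    - {"linear": [0.9825, -2.3025, 0], "spin": 0}

```text
time: 43.08
tool_pos: [0.573, -0.1626, 0.1465]
ee_rot: [-3.139, 0.004, 0.09]
wrist_force: [0.0, 0.5, -1.2]
width: 0.0533
```

Request:
play_rows:
  rows:
    - {"linear": [0.9825, -2.3025, 0], "spin": 0}
    - {"linear": [0.9825, -2.3025, 0], "spin": 0}
    - {"linear": [0.9825, -2.3025, 0], "spin": 0}
    - {"linear": [0.9825, -2.3025, 0], "spin": 0}
    - {"linear": [0.9825, -2.3025, 0], "spin": 0}
    - {"linear": [0.49, -1.15, 0], "spin": 0}
    - {"linear": [0, 0, 0], "spin": 0}
    - {"linear": [0, 0, 0], "spin": 0}
    - {"linear": [0, 0, 0], "spin": 0}

```text
time: 43.83
tool_pos: [0.6157, -0.0352, 0.1482]
ee_rot: [3.141, 0.002, 0.089]
wrist_force: [-0.5, 0.4, -1.8]
width: 0.0537
```

```bash
python3 -c "
from d import *
o=robot.get_obs(); print(o['tool_pos'],o['ee_rot'],o['width'],o['wrist_force'])
print(delta([.6166,-.0346,.068]))"
```

```text
[ 0.6157133  -0.03522357  0.14819463] [3.14089846e+00 1.63207255e-03 8.85455172e-02] 0.05371596098878436 [-0.54200505  0.35497025 -1.78564288]
(array([ 0.09, -0.05,  8.02]), np.float64(0.0))
```

Request:
play_rows:
  rows:
    - {"linear": [0, 0, 1.2], "spin": 0}
    - {"linear": [0, 0, 2.2], "spin": 0}
    - {"linear": [0, 0, 2.2], "spin": 0}
    - {"linear": [0, 0, 1.2], "spin": 0}
    - {"linear": [0, 0, 0.6], "spin": 0}
    - {"linear": [0, 0, 0.4], "spin": 0}
    - {"linear": [0, 0, 0.3], "spin": 0}
    - {"linear": [0, 0, 0], "spin": 0}
    - {"linear": [0, 0, 0], "spin": 0}

```text
time: 44.58
tool_pos: [0.6171, -0.0345, 0.0691]
ee_rot: [3.141, -0.002, 0.089]
wrist_force: [0.1, 0.5, -1.5]
width: 0.0537
```

Request:
play_rows:
  rows:
    - {"linear": [0, 0, 0], "spin": 0}
    - {"linear": [0, 0, 0], "spin": 0}
    - {"linear": [0, 0, 0], "spin": 0}
    - {"linear": [0, 0, 0], "spin": 0}
    - {"linear": [0, 0, 0], "spin": 0}
  claw: 8

```text
time: 45.0
tool_pos: [0.6167, -0.0343, 0.0686]
ee_rot: [3.141, -0.001, 0.089]
wrist_force: [-0.2, -0.1, 1.1]
width: 0.0793
```

Request:
play_rows:
  rows:
    - {"linear": [0, 0, -1.5], "spin": 0}
    - {"linear": [0, 0, -2.5], "spin": 0}
    - {"linear": [0, 0, -2.5], "spin": 0}
    - {"linear": [0, 0, -2.5], "spin": 0}
    - {"linear": [0, 0, -2.5], "spin": 0}
    - {"linear": [0, 0, -2], "spin": 0}
    - {"linear": [0, 0, 0], "spin": 0}
    - {"linear": [0, 0, 0], "spin": 0}

```text
time: 45.67
tool_pos: [0.617, -0.0344, 0.2043]
ee_rot: [3.141, -0.003, 0.089]
wrist_force: [-0.3, 0.3, -0.5]
width: 0.08
```

```bash
python3 -c "
from d import *
o=robot.get_obs(); print(o['tool_pos'],o['ee_rot'],o['width'],o['wrist_force'])
print(delta([.44,-.3207,.094]))"
```

```text
[ 0.61702347 -0.03439523  0.20429907] [ 3.14071573 -0.00316068  0.08933835] 0.07999137508946036 [-0.31086893  0.27164559 -0.54567663]
(array([-20.19,  26.94,  11.03]), np.float64(0.0))
```

Move (−20.2, 26.9) to the can, as 12 units.

Request:
play_rows:
  rows:
    - {"linear": [-0.84, 1.12, 0], "spin": 0}
    - {"linear": [-1.683, 2.245, 0], "spin": 0}
    - {"linear": [-1.683, 2.245, 0], "spin": 0}
    - {"linear": [-1.683, 2.245, 0], "spin": 0}
    - {"linear": [-1.683, 2.245, 0], "spin": 0}
    - {"linear": [-1.683, 2.245, 0], "spin": 0}
    - {"linear": [-1.683, 2.245, 0], "spin": 0}

```text
time: 46.25
tool_pos: [0.5177, -0.1906, 0.2]
ee_rot: [-3.14, 0.005, 0.089]
wrist_force: [1.2, 0.0, -0.5]
width: 0.0803
```

Request:
play_rows:
  rows:
    - {"linear": [-1.683, 2.245, 0], "spin": 0}
    - {"linear": [-1.683, 2.245, 0], "spin": 0}
    - {"linear": [-1.683, 2.245, 0], "spin": 0}
    - {"linear": [-1.683, 2.245, 0], "spin": 0}
    - {"linear": [-1.683, 2.245, 0], "spin": 0}
    - {"linear": [-0.84, 1.12, 0], "spin": 0}
    - {"linear": [0, 0, 0], "spin": 0}
    - {"linear": [0, 0, 0], "spin": 0}

```text
time: 46.92
tool_pos: [0.4377, -0.3205, 0.2007]
ee_rot: [-3.138, 0.003, 0.087]
wrist_force: [0.0, 0.7, 0.2]
width: 0.08
```

Request:
play_rows:
  rows:
    - {"linear": [0, 0, 1.5], "spin": 0}
    - {"linear": [0, 0, 2.5], "spin": 0}
    - {"linear": [0, 0, 2.5], "spin": 0}
    - {"linear": [0, 0, 2], "spin": 0}
    - {"linear": [0, 0, 1.2], "spin": 0}
    - {"linear": [0, 0, 0.8], "spin": 0}
    - {"linear": [0, 0, 0.5], "spin": 0}
    - {"linear": [0, 0, 0], "spin": 0}
    - {"linear": [0, 0, 0], "spin": 0}

```text
time: 47.67
tool_pos: [0.4398, -0.3208, 0.0939]
ee_rot: [3.14, -0.001, 0.09]
wrist_force: [0.2, -0.4, 0.4]
width: 0.0799
```

Request:
play_rows:
  rows:
    - {"linear": [0, 0, 0], "spin": 0}
    - {"linear": [0, 0, 0], "spin": 0}
    - {"linear": [0, 0, 0], "spin": 0}
    - {"linear": [0, 0, 0], "spin": 0}
    - {"linear": [0, 0, 0], "spin": 0}
    - {"linear": [0, 0, 0], "spin": 0}
    - {"linear": [0, 0, 0], "spin": 0}
    - {"linear": [0, 0, 0], "spin": 0}
  claw: 3.5

```text
time: 48.33
tool_pos: [0.4394, -0.3209, 0.0934]
ee_rot: [3.141, -0.001, 0.089]
wrist_force: [-0.2, -0.8, 2.0]
width: 0.0512
```

```bash
python3 -c "
from d import *
o=robot.get_obs(); print(o['tool_pos'],o['ee_rot'],o['width'],o['wrist_force'])
print(delta([.5397,.0198,.175]))"
```

```text
[ 0.43940195 -0.32088463  0.09342994] [ 3.14080100e+00 -5.49476592e-04  8.91987489e-02] 0.05117755875052691 [-0.17731025 -0.79597833  2.04391655]
(array([ 13.02, -33.04,  -8.16]), np.float64(0.0))
```

Request:
play_rows:
  rows:
    - {"linear": [0, 0, -0.8], "spin": 0}
    - {"linear": [0, 0, -1.8], "spin": 0}
    - {"linear": [0, 0, -2.4], "spin": 0}
    - {"linear": [0, 0, -2.2], "spin": 0}
    - {"linear": [0, 0, -1.0], "spin": 0}
    - {"linear": [0.433, -1.1, 0], "spin": 0}
    - {"linear": [0.868, -2.203, 0], "spin": 0}
    - {"linear": [0.868, -2.203, 0], "spin": 0}
    - {"linear": [0.868, -2.203, 0], "spin": 0}
    - {"linear": [0.868, -2.203, 0], "spin": 0}
    - {"linear": [0.868, -2.203, 0], "spin": 0}
    - {"linear": [0.868, -2.203, 0], "spin": 0}

```text
time: 49.33
tool_pos: [0.4818, -0.1704, 0.1726]
ee_rot: [-3.139, 0.003, 0.09]
wrist_force: [1.1, -0.3, -3.5]
width: 0.0512
```

Request:
play_rows:
  rows:
    - {"linear": [0.868, -2.203, 0], "spin": 0}
    - {"linear": [0.868, -2.203, 0], "spin": 0}
    - {"linear": [0.868, -2.203, 0], "spin": 0}
    - {"linear": [0.868, -2.203, 0], "spin": 0}
    - {"linear": [0.868, -2.203, 0], "spin": 0}
    - {"linear": [0.868, -2.203, 0], "spin": 0}
    - {"linear": [0.868, -2.203, 0], "spin": 0}
    - {"linear": [0.868, -2.203, 0], "spin": 0}
    - {"linear": [0.433, -1.1, 0], "spin": 0}
    - {"linear": [0, 0, 0], "spin": 0}
    - {"linear": [0, 0, 0], "spin": 0}
    - {"linear": [0, 0, 0], "spin": 0}

```text
time: 50.33
tool_pos: [0.5388, 0.0193, 0.1742]
ee_rot: [3.141, 0.002, 0.089]
wrist_force: [-0.4, -0.3, -3.3]
width: 0.0512
```

```bash
python3 -c "
from d import *
o=robot.get_obs(); print(o['tool_pos'],o['ee_rot'],o['width'],o['wrist_force'])
print(delta([.5397,.0198,.094]))"
```

```text
[0.53879949 0.01930267 0.17421749] [3.14082619e+00 1.65758983e-03 8.86121820e-02] 0.05115831727037025 [-0.37730566 -0.29926558 -3.27549775]
(array([ 0.09, -0.04,  8.02]), np.float64(0.0))
```

Request:
play_rows:
  rows:
    - {"linear": [0, 0, 1.2], "spin": 0}
    - {"linear": [0, 0, 2.2], "spin": 0}
    - {"linear": [0, 0, 2.2], "spin": 0}
    - {"linear": [0, 0, 1.2], "spin": 0}
    - {"linear": [0, 0, 0.6], "spin": 0}
    - {"linear": [0, 0, 0.4], "spin": 0}
    - {"linear": [0, 0, 0.3], "spin": 0}
    - {"linear": [0, 0, 0], "spin": 0}
    - {"linear": [0, 0, 0], "spin": 0}

```text
time: 51.08
tool_pos: [0.5402, 0.02, 0.095]
ee_rot: [3.141, -0.002, 0.089]
wrist_force: [0.2, 1.0, -3.3]
width: 0.0514
```

Request:
play_rows:
  rows:
    - {"linear": [0, 0, 0], "spin": 0}
    - {"linear": [0, 0, 0], "spin": 0}
    - {"linear": [0, 0, 0], "spin": 0}
    - {"linear": [0, 0, 0], "spin": 0}
    - {"linear": [0, 0, 0], "spin": 0}
  claw: 8

```text
time: 51.5
tool_pos: [0.5398, 0.0201, 0.0946]
ee_rot: [3.141, -0.001, 0.089]
wrist_force: [1.1, -0.1, -0.3]
width: 0.0792
```

Request:
play_rows:
  rows:
    - {"linear": [0, 0, -1.5], "spin": 0}
    - {"linear": [0, 0, -2.5], "spin": 0}
    - {"linear": [0, 0, -2.5], "spin": 0}
    - {"linear": [0, 0, -2.5], "spin": 0}
    - {"linear": [0, 0, -2.5], "spin": 0}
    - {"linear": [0, 0, -2], "spin": 0}
    - {"linear": [0, 0, 0], "spin": 0}
    - {"linear": [-2, 2, 0], "spin": 0}
    - {"linear": [-2, 3, 0], "spin": 0}
    - {"linear": [-2, 3, 0], "spin": 0}
    - {"linear": [-2, 3, 0], "spin": 0}
    - {"linear": [-2, 3, 0], "spin": 0}

```text
time: 52.5
tool_pos: [0.4509, -0.1291, 0.2274]
ee_rot: [-3.141, 0.002, 0.09]
wrist_force: [0.1, -0.0, 0.5]
width: 0.0799
```

Request:
play_rows:
  rows:
    - {"linear": [-1, 3, 0], "spin": 0}
    - {"linear": [-1, 3, 0], "spin": 0}
    - {"linear": [-1, 3, 0], "spin": 0}
    - {"linear": [-1, 3, 0], "spin": 0}
    - {"linear": [0, 3, 0], "spin": 0}
    - {"linear": [0, 0, 0], "spin": 0}
    - {"linear": [0, 0, 0], "spin": 0}

```text
time: 53.08
tool_pos: [0.4251, -0.2819, 0.227]
ee_rot: [-3.139, 0.002, 0.087]
wrist_force: [0.4, 1.2, -0.8]
width: 0.0796
```

```bash
python3 - <<'E'
from fit import *
G={"spray_can":(.5393,.0195,.08),"oil_bottle":(.6166,-.035,.08),"square_tin":(.606,.0875,-.05),"battery":(.474,.324,-.18),"bearing":(.5427,.1362,0),"screw_box":(.5567,-.0968,.28)}
print(robot.get_obs()["tool_pos"])
for n in("top","side"):
    s=eyes.snapshot(n); save(s,n+"9.png")
    for k,g in G.items():
        z=.04 if k=="battery" else .004
        c=proj(s,(g[0],g[1],z+.03)); f=[x for x in finder.silhouettes(s,k) if np.hypot(*(np.array(x["box"][:2])-c))<25]
        if f: p,i=fit([(s,f[0]["pixels"])],k,g,z,"can" in k or "bot" in k); print(n,k,np.round(p,4),round(i,3))
a=cv2.imread('pics/top9.png')[110:290,140:460]; b=cv2.imread('pics/side9.png')[150:370,200:460]
im=np.vstack([cv2.resize(a,(600,280)),cv2.resize(b,(378,320))[:, :] if 0 else cv2.copyMakeBorder(cv2.resize(b,(378,320)),0,0,0,222,0)])
cv2.imwrite('pics/end.png',im)
E
```

```text
[ 0.42507838 -0.28189515  0.22704171]
top spray_can [0.5388 0.0203 0.08  ] 0.947
top oil_bottle [ 0.6177 -0.0345  0.08  ] 0.925
top square_tin [ 0.6056  0.0878 -0.0211] 0.932
top battery [ 0.4744  0.3212 -0.1918] 0.846
top bearing [ 0.5407  0.1372 -0.1077] 0.682
top screw_box [ 0.5565 -0.0968  0.2792] 0.944
side spray_can [0.5415 0.0192 0.08  ] 0.966
side oil_bottle [ 0.6204 -0.0361  0.08  ] 0.787
side square_tin [0.6091 0.0869 0.0215] 0.94
side battery [ 0.477   0.323  -0.2198] 0.845
side bearing [0.5489 0.1213 0.0934] 0.505
side screw_box [ 0.5538 -0.0975  0.3452] 0.244
```

View pics/end.png

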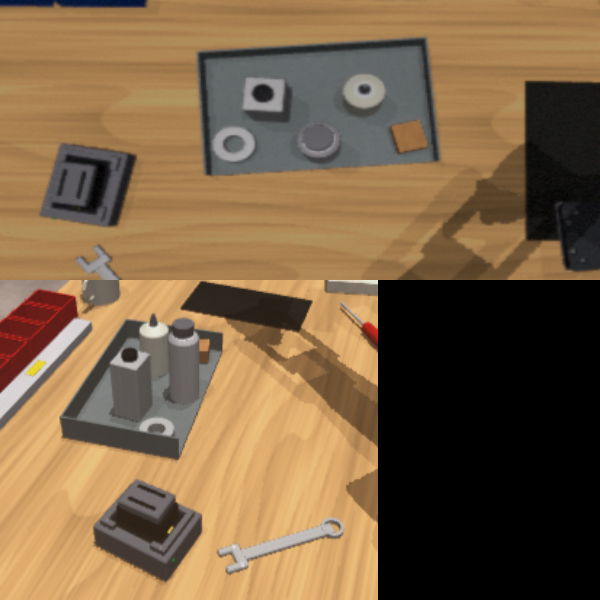

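The final view shows the three upright on their spots, the battery down in the cradle, and the bearing and box unmoved. I hand in.

```bash
python3 -c "
from h import *
print(robot.get_obs()['time']); print(robot.close_job())"
```

```text
53.7833
the job is handed in; nothing more can be done
None
```

I moved the can, bottle and tin to the mat, seated the battery in the charger's cradle, then stood all three back on their starting spots. I handed the job in at 53.8 s; it reports no verdict.

- **Can, bottle and tin:** the last camera fits put each upright and within about 5 mm of its starting fit.
- **Battery:** the fits put it within about 4 mm and 0.05 rad of the charger's centre and long axis, and it lies inside the lip in the pictures. I did not measure its seating height separately. The gripper set it down at the height expected for a flat seat.
- **Bearing and box:** both showed as unmoved in the final pictures. The side-camera fits of both were poor at the start and at the end (overlap 0.24–0.56), so I relied on the top view for them.
- **Robot:** the gripper was clear of everything at hand-in, with the arm over the mat at about 0.23 m height.

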